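# Weigh a sample carrier on a hook scale

### The job

Weigh the sample carrier (the canister with the window yoke): hang it by its window level and flat on the seat of the spring scale's hook, between the upturned tip and the slope behind it, slowly easing it down until the scale bears all its weight, so that the hook neither drops nor bounces when you let go. Leave it hanging free and quite still for at least a second, then take it off again, letting the hook rise slowly back to the top, and set it down upright, without dropping it, flat in the steel dish. Keep the carrier upright throughout and leave the other things on the bench where they are.

Things in the scene. Friction and masses are not known exactly. Their poses are not given: they have to be found in the camera images.
- carrier_block (a point): Centre of the sample carrier's steel grip block (40 mm along its y, 12 along x, 26 tall), 97 mm above the carrier's underside. The block tops a two-legged yoke on an upright aluminium canister, 60 mm diameter, 50 tall; 110 mm in all. Mass differs from run to run, 0.2 to 0.6 kg. z is up; x and -x are alike.
- carrier_eye (a point): Middle of the block's underside, the top edge of the carrier's window: 84 mm above the carrier's underside, 13 mm below carrier_block; same axes. The window, between block, legs and canister lid, is 28 mm wide (y), 34 mm high and open right through along x. This face sits on the hook's seat.
- scale: Fixed spring scale: base plate 150 x 130 x 18 mm, white column 56 mm wide, 340 tall; origin centre of the base's underside, z up. A flat steel hook arm stands out from the column along the scale's -x. The carrier's window is passed over the arm's free end moving along the scale's +x, carrier's x along the scale's x.
- hook_seat (a point): Middle of the hook's flat seat (top face), 130 mm from the scale's origin along its -x, 270 mm above the bench when empty; axes as the scale's. Arm 14 mm wide, 8 thick here. Seat 19 mm long in x: an upturned tip (6 mm thick, 10 above the seat) bounds it at x = -10 mm; from +9 to +21 mm the arm slopes up 6 mm. Poses may be off by more than the play.
- hook (a joint): How far the sprung hook is pulled down, m: 0 empty at the top, 0.14 on its lower stop. It sinks 20 mm per newton (after the first 0.3 N), lightly damped: a load let go while the hand still bears some of its weight, or pulls it below its rest, bounces. The scale is spoilt if the hook moves faster than 0.15 m/s, up or down, or bears over 20 N.
- dish: Shallow steel dish fixed on the bench, about 94 mm across, rim 14 mm high, flat inner floor about 76 mm across and 4 mm above the bench; origin centre of the underside.
- vial_a: Small capped glass vial, 22 mm diameter, 44 mm tall, origin centre of underside. Bystander.
- vial_b: Another such vial, bystander.
- vial_c: Another such vial, bystander.
- plain_can: Aluminium can without a yoke, 52 mm diameter, 56 mm tall with a small button on its lid; origin centre of underside. Bystander.
- amber: Amber bottle with screw cap, 68 mm diameter, 150 mm tall, origin centre of underside. Bystander.
- jar: White jar with screw cap, 72 mm diameter, 100 mm tall, origin centre of underside. Bystander.
- spatula: Lab spatula, 170 mm long, lying flat along its x. Bystander.
Not all that is in view belongs to the job. What is shaped like the part that bears carrier_block but purple or turquoise is not meant. What is shaped like the dish but black is not meant.

How it is judged:
By the outcome, as a careful person would: the job done as asked, in the order asked, and still so for the second after the job is handed in, with the robot touching nothing.
It also fails if it takes over 72 s, if anything falls off the work surface, if the arm or the gripper's body presses on something with over 40 N, if the wrist force passes 120 N, or if a joint passes its speed limit or range.

### The arm

A 6-joint arm with a two-finger parallel gripper is mounted at the origin on the work surface. World frame = base frame: x ahead of the robot, y to its left, z up, the work surface at z = 0. Lengths are in m, angles in rad, forces in N, time in s.
With the tool pointing down it reaches from about 0.4 to 0.825 m from the base axis. Payload 7 kg.
Tool frame: the origin (TCP) lies between the finger pads; the fingertips stand 25 mm ahead of it and the grasp point (between the pads) lies 6 mm ahead of it (arm.tip_extent is the z of the fingertips in the tool frame, in m); z points along the fingers, x is the direction in which the jaws open and shut, and the axes are right-handed (so a half turn about z gives the same grasp; the last joint's range is limited). The gripper opens to 88 mm and grips with 3 to 60 N. Pads are 19 mm wide; open, the fingers measure 130 mm over their backs; the gripper's body (78 mm by 193 mm) begins 47 mm behind the grasp point.
Start: joints at [1.624, 0.359, 0.012, 0, -1.224, -0.288], TCP at [0.157, 0.656, 0.252] pointing down, gripper open.
Joint ranges: [-3.07, 3.07], [-1.43, 2.12], [-1.02, 1.25], [-3.03, 1.67], [-3.05, -0], [-3.03, 3.03]. Speed limits (rad/s): [2.39, 2.39, 3.01, 3.14, 3.14, 3.14].

### API

Orientations are given as [roll, pitch, yaw] about the fixed x, y, z axes, in that order (R = Rz(yaw) Ry(pitch) Rx(roll)).
In Python, from station import monitor, grab_frame, job_done, arm gives the robot as it stands.
- The arm moves only by the shell command python3 -m jog 'ROWS' [FORCE]. ROWS is JSON, a list that holds one entry, the list of rows, each a list of 7 numbers: the shift along the world's x, y, z in m, then the turn, a rotation vector about the world's x, y, z in rad, then the opening, from 0 (shut) to 1 (fully open). In form: [[[dx, dy, dz, ax, ay, az, claw], ...]]. A call has 1 to 20 rows; each row shifts and turns the commanded pose from where the row before left it; what a row does not reach is not made up. A row lasts 1/8 s, in which the tool goes at most 62.5 mm and 10.7 degrees, less where a joint would pass 70% of its speed; a pose out of reach is approached as far as the arm can. A call is refused whole if a number of a shift passes 0.0625 or a number of a turn 0.188, either way. A call with a gripper value outside its range is refused whole. The fingers move at their own pace and stop on an object; FORCE is the grip in N (left out, the last holds). Time passes only in rows, so rows that do not move let the fingers close. It gives the time, the measured TCP pose, the force and the opening at its end, in the units of the state.
- monitor.get_state(): the state, without advancing time (a new reading comes with each control period).
- grab_frame(name): name is "scene" or "side" or "wrist"; returns a dict with "pixels" (420x560x3 uint8, red, green, blue), "K" (3x3 intrinsics, pixels), "view" (4x4, takes a point from world to camera coordinates); the wrist camera has in their place "hand_eye" (4x4, takes a point from camera to tool coordinates, whose origin is the TCP and whose axes are the tool frame's). Camera axes: x right, y down, z forward; pixel columns grow to the right and rows downward; lengths in m; the calibration is good to about 2 mm. A picture is of the moment at which its call begins: read the wrist's pose just before it. There is no depth.
- job_done(): hands the job in, once; it reports no verdict.
The state is a dict: "t": time; "q": joint angles; "qd": joint speeds; "joint_efforts": joint torques, N m; "eef_pos": TCP position; "ee_rot": TCP orientation; "force": force on the tool from outside, world axes, zero at the start; "moment": the same for the moment, N m; "width": finger opening in m.
Only numpy, scipy, OpenCV 4.12 (cv2) and the standard library are available. Lean on these libraries where they do the work, as an engineer would, in place of code of your own. Each camera call takes 0.05 s, during which the arm holds its last target.

## Working session

There is one attempt and no reset: what is moved stays moved. The work goes in short steps, Python scripts to look and compute and a shell command to move; the robot and the scene stay as the last step left them, time stands still between calls to the robot, and variables do not carry over. Pictures are saved under pics/ and viewed, and the job is handed in when it is done.

```bash
mkdir -p pics; ls
python3 - <<'E'
from station import monitor, grab_frame, arm
import cv2, numpy as np
s=monitor.get_state();print(s)
print(getattr(arm,'tip_extent',None))
for n in ("scene","side","wrist"):
    f=grab_frame(n); cv2.imwrite(f"pics/{n}0.png",f["pixels"][:,:,::-1]); print(n,f["K"],f.get("view",f.get("hand_eye")))
E
```

```text
pics
{'t': 0.0, 'q': array([ 1.62409723e+00,  3.59373733e-01,  1.10172462e-02, -3.50178802e-04,
       -1.22410424e+00, -2.88086061e-01]), 'qd': array([ 0.00038971, -0.00193242,  0.00038457,  0.00032151, -0.00012177,
       -0.00165323]), 'joint_efforts': array([ 1.87737322e-03, -5.82724893e+01,  2.93054867e+01,  6.99725121e+00,
        6.98770760e-03, -1.58933394e-04]), 'eef_pos': array([0.15695712, 0.65601251, 0.25061305]), 'ee_rot': array([-3.14143534e+00, -1.68934166e-03, -1.80570088e+00]), 'force': array([ 0.84496023, -0.44488425, -0.35398271]), 'moment': array([-0.04077644,  0.01571285,  0.03872997]), 'width': 0.08750641869535551}
0.025
scene [[424.64572814   0.         272.31536964]
 [  0.         424.64572814 213.04748769]
 [  0.           0.           1.        ]] [[ 0.65292892  0.75739752  0.00572843 -0.32549736]
 [ 0.45593808 -0.38698829 -0.80147397 -0.1395196 ]
 [-0.60481756  0.52591735 -0.59800222  1.64584933]
 [ 0.          0.          0.          1.        ]]
side [[399.90260299   0.         275.88166851]
 [  0.         399.90260299 210.03155315]
 [  0.           0.           1.        ]] [[-0.96447183 -0.26387351  0.0128395   0.51607698]
 [-0.17084812  0.58591437 -0.79215862  0.27720455]
 [ 0.20150683 -0.76620828 -0.6101802   1.04776653]
 [ 0.          0.          0.          1.        ]]
wrist [[300.18488471   0.         280.02628247]
 [  0.         300.18488471 214.95859318]
 [  0.           0.           1.        ]] [[ 9.99999867e-01 -2.31154038e-04 -4.60586257e-04 -4.54601677e-05]
 [ 3.56394109e-04  9.55771042e-01  2.94111524e-01 -7.97773955e-02]
 [ 3.72229941e-04 -2.94111649e-01  9.55770997e-01 -1.33030962e-01]
 [ 0.00000000e+00  0.00000000e+00  0.00000000e+00  1.00000000e+00]]
```

View pics/scene0.png

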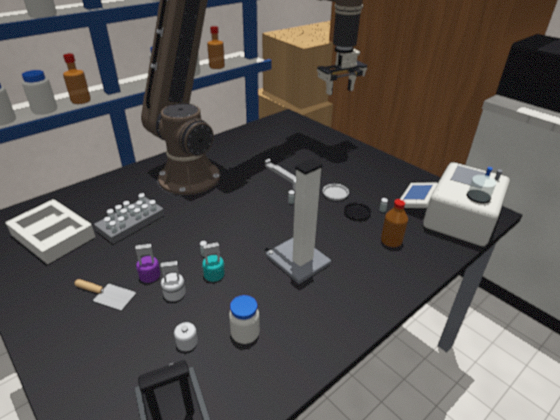

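View pics/side0.png

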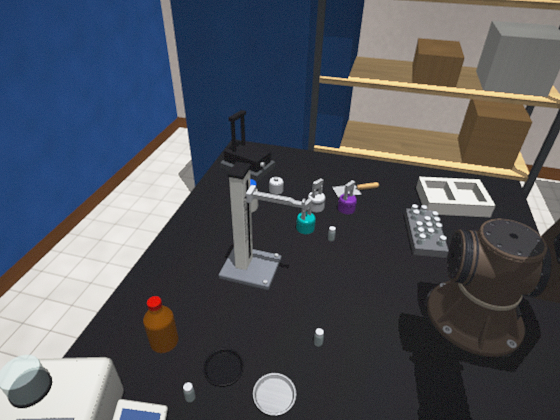

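View pics/wrist0.png

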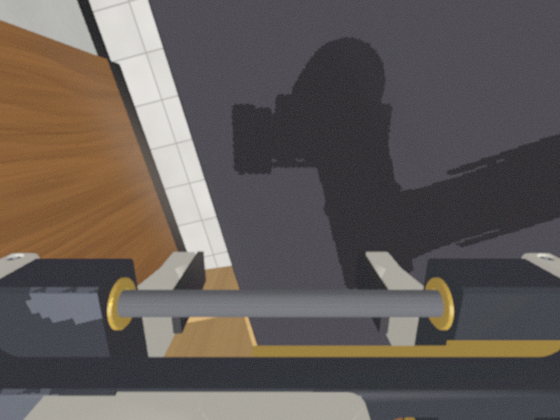

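Three yoked canisters appear in the scene view: purple (148,268), bare aluminium (173,285) and turquoise (213,265). The aluminium one fits. There are two dishes: bright steel (335,191) and black (357,212). I'll use the steel one. Next I'll confirm both in enlarged crops.

Run:
```python
import cv2,numpy as np
a=cv2.imread('pics/scene0.png');b=cv2.imread('pics/side0.png')
def c(im,x,y,w,h,s): return cv2.resize(im[y:y+h,x:x+w],None,fx=s,fy=s,interpolation=cv2.INTER_CUBIC)
A=c(a,120,230,130,95,6);cv2.imwrite('pics/cropA.png',A)
cv2.imwrite('pics/cropB.png',c(b,220,160,150,130,5)[:600])
cv2.imwrite('pics/cropC.png',c(a,255,150,130,130,4.5))
```

```text
(no output)
```

View pics/cropA.png

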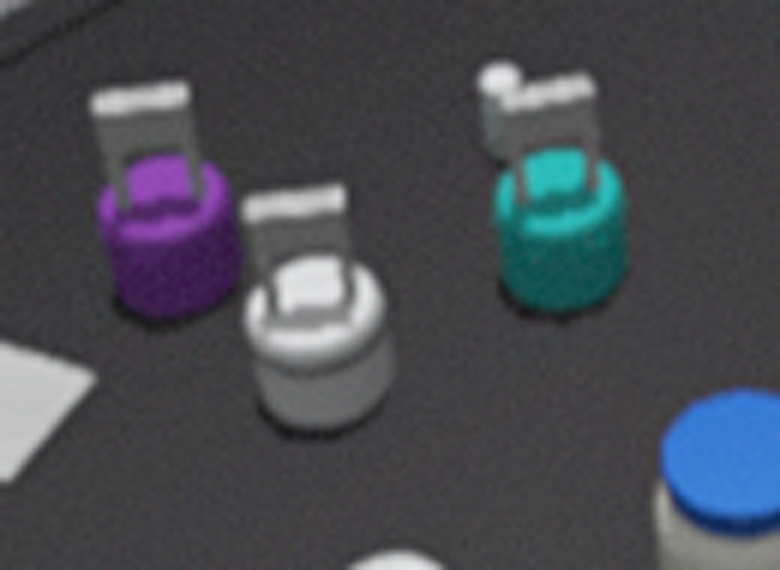

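View pics/cropB.png

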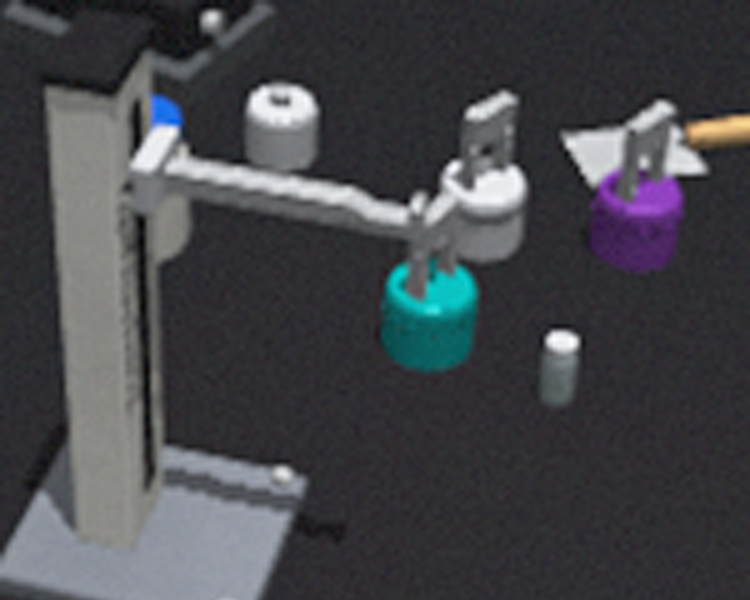

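View pics/cropC.png

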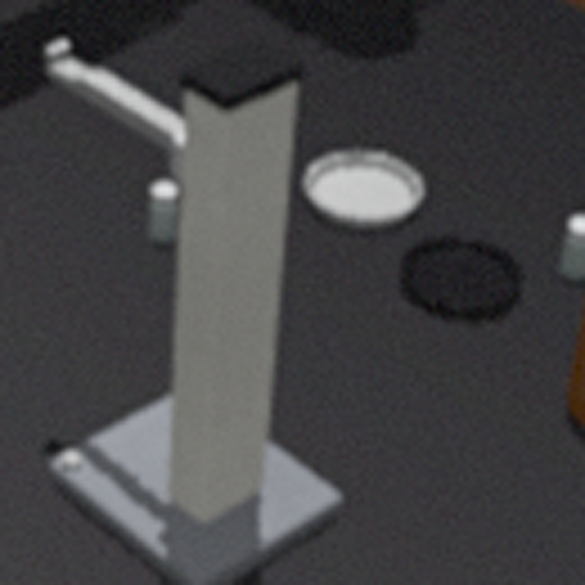

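```bash
cat > h.py <<'E'
import numpy as np,cv2
from scipy.spatial.transform import Rotation as Rn
V={'scene':(np.array([[424.64572814,0,272.31536964],[0,424.64572814,213.04748769],[0,0,1]]),np.array([[0.65292892,0.75739752,0.00572843,-0.32549736],[0.45593808,-0.38698829,-0.80147397,-0.1395196],[-0.60481756,0.52591735,-0.59800222,1.64584933],[0,0,0,1]])),
'side':(np.array([[399.90260299,0,275.88166851],[0,399.90260299,210.03155315],[0,0,1]]),np.array([[-0.96447183,-0.26387351,0.0128395,0.51607698],[-0.17084812,0.58591437,-0.79215862,0.27720455],[0.20150683,-0.76620828,-0.6101802,1.04776653],[0,0,0,1]]))}
Kw=np.array([[300.18488471,0,280.02628247],[0,300.18488471,214.95859318],[0,0,1]])
HE=np.array([[ 9.99999867e-01,-2.31154038e-04,-4.60586257e-04,-4.54601677e-05],[3.56394109e-04,9.55771042e-01,2.94111524e-01,-7.97773955e-02],[3.72229941e-04,-2.94111649e-01,9.55770997e-01,-1.33030962e-01],[0,0,0,1]])
def wview(pos,rpy):
    T=np.eye(4);T[:3,:3]=Rn.from_euler('xyz',rpy).as_matrix();T[:3,3]=pos
    return np.linalg.inv(T@HE)
def cam(n,pose=None):
    return V[n] if n in V else (Kw,wview(*pose))
def plane(n,uv,z,pose=None):
    K,T=cam(n,pose);R=T[:3,:3];c=-R.T@T[:3,3];d=R.T@np.linalg.solve(K,[uv[0],uv[1],1]);return c+d*(z-c[2])/d[2]
def proj(n,X,pose=None):
    K,T=cam(n,pose);p=K@(T[:3,:3]@np.asarray(X)+T[:3,3]);return p[:2]/p[2]
def tri(obs):
    A=[];b=[]
    for n,uv,*p in obs:
        K,T=cam(n,p[0] if p else None);R=T[:3,:3];c=-R.T@T[:3,3];d=R.T@np.linalg.solve(K,[uv[0],uv[1],1]);d/=np.linalg.norm(d);M=np.eye(3)-np.outer(d,d);A.append(M);b.append(M@c)
    return np.linalg.lstsq(np.vstack(A),np.hstack(b),rcond=None)[0]
def draw(im,n,P,col,pose=None,closed=True):
    q=np.array([proj(n,x,pose) for x in P]);cv2.polylines(im,[np.round(q*16).astype(np.int32)],closed,col,1,cv2.LINE_AA,4)
E
python3 - <<'E'
from h import *
C=lambda x,y:(x/4.5+255,y/4.5+150)
print('block ends',plane('scene',(160.8,264.5),.110),plane('scene',(177.2,262),.110))
print('tip',tri([('scene',(267.9,160.7)),('side',(303.6,200))]),plane('scene',(267.9,160.7),.28),plane('side',(303.6,200),.28))
for p in [(50,462),(342,495),(190,583)]: print('base',plane('scene',C(*p),.018))
print('coltop front',plane('scene',C(228,108),.34),plane('scene',C(298,72),.34),plane('scene',C(183,85),.34))
print('dish',plane('scene',C(364,186),.014),plane('side',(274,394),.014))
print('carrier bottom side', )
for n,uv in dict(al=(173,281),tq=(213,259),pu=(148,262)).items(): print(n,plane('scene',uv,.05))
for n,uv,z in [('vialA',(291.5,191.5),.044),('vialB',(383,200),.044),('vialC',(203.5,243),.044),('amber',(399,204),.15),('jar',(244,307),.1),('can',(185,330),.056)]: print(n,plane('scene',uv,z))
E
```

```text
block ends [ 0.4805212  -0.36571057  0.11      ] [ 0.49976852 -0.32867761  0.11      ]
tip [0.47101379 0.00199321 0.27869508] [4.76689517e-01 3.60022998e-04 2.80000000e-01] [0.46887415 0.00059756 0.28      ]
base [ 0.54389889 -0.06380515  0.018     ]
base [0.69205278 0.06083084 0.018     ]
base [ 0.68536202 -0.06951787  0.018     ]
coltop front [ 0.66428193 -0.039714    0.34      ] [0.6621039  0.01615874 0.34      ] [ 0.63137943 -0.04169037  0.34      ]
dish [0.45118785 0.34643994 0.014     ] [0.44358659 0.35045933 0.014     ]
carrier bottom side
al [ 0.49606172 -0.34807848  0.05      ]
tq [ 0.49402683 -0.21825139  0.05      ]
pu [ 0.38617666 -0.36388313  0.05      ]
vialA [0.37963979 0.19104999 0.044     ]
vialB [0.62023911 0.39436289 0.044     ]
vialC [ 0.41217315 -0.19691816  0.044     ]
amber [0.74672187 0.27742352 0.15      ]
jar [ 0.72511831 -0.28397504  0.1       ]
can [ 0.65931116 -0.40997243  0.056     ]
```

The crops confirm the bare-metal canister next to the purple one as the carrier, and the bright dish as the target. First I'll swing over and see the dish from the wrist camera.

```bash
python3 -m jog '[[[0.022,-0.044,0.013,0,0,-0.17,1],[0.022,-0.044,0.013,0,0,-0.17,1],[0.022,-0.044,0.013,0,0,-0.17,1],[0.022,-0.044,0.013,0,0,-0.17,1],[0.022,-0.044,0.013,0,0,-0.17,1],[0.022,-0.044,0.013,0,0,-0.17,1],[0.022,-0.044,0.013,0,0,-0.17,1],[0.022,-0.044,0.013,0,0,-0.17,1],[0.022,-0.044,0.013,0,0,-0.17,1]]]' 30
cat > snap.py <<'E'
import sys,cv2,numpy as np
from station import monitor,grab_frame
s=monitor.get_state();np.save('pics/'+sys.argv[2]+'.npy',np.array([s['eef_pos'],s['ee_rot']]))
f=grab_frame(sys.argv[1]);cv2.imwrite('pics/'+sys.argv[2]+'.png',f['pixels'][:,:,::-1])
print(s['t'],s['eef_pos'],s['ee_rot'],s['force'],s['width'],np.abs(s['qd']).max())
E
python3 snap.py wrist w1
```

```text
t: 1.27
eef_pos: [0.3553, 0.2588, 0.369]
ee_rot: [3.141, 0.0, 2.942]
force: [0.8, 0.2, 0.1]
width: 0.0877
1.275 [0.35532052 0.25881289 0.3690474 ] [3.14125998e+00 7.90443223e-05 2.94241887e+00] [0.78344659 0.1644108  0.11552434] 0.08772496023794411 0.7743849443588828
```

View pics/w1.png

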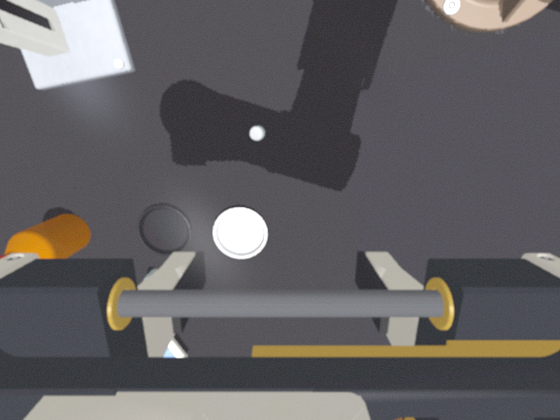

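The wrist view shows the steel dish at about (240,232), the black dish at (165,228), and the scale's base at the top left. Next I'll compute the dish centre.

```bash
python3 - <<'E'
from h import *
im=cv2.imread('pics/w1.png');p=np.load('pics/w1.npy')
g=cv2.cvtColor(im,6);m=((g>110)*255).astype(np.uint8);m[:195]=0;m[270:]=0;m[:,:200]=0;m[:,285:]=0
n,l,st,c=cv2.connectedComponentsWithStats(m);i=1+st[1:,4].argmax();print(st[i],c[i])
ct=max(cv2.findContours((l==i).astype(np.uint8),0,1)[0],key=len)
e=cv2.fitEllipse(ct);print(e)
print(plane('wrist',e[0],.014,p),plane('wrist',e[0],.010,p))
P=np.array([plane('wrist',q[0],.014,p)[:2] for q in ct]);print(cv2.minEnclosingCircle(P.astype(np.float32)))
E
python3 -m jog '[[[0.008,-0.05,0,0,0,-0.17,1],[0.008,-0.05,0,0,0,-0.17,1],[0.008,-0.05,0,0,0,-0.17,1],[0.008,-0.05,0,0,0,-0.17,1],[0,0,0,0,0,0,1]]]'
python3 snap.py wrist w2
```

```text
[ 200  207   69   58 2871] [234.25043539 234.79588993]
((234.0654296875, 234.76193237304688), (51.99214553833008, 71.19219207763672), 74.22667694091797)
[0.45495065 0.34736066 0.014     ] [0.45589637 0.34872772 0.01      ]
((0.4583195745944977, 0.35571083426475525), 0.06545812636613846)
t: 1.95
eef_pos: [0.3869, 0.0577, 0.3687]
ee_rot: [3.141, 0.0, 2.261]
force: [0.2, 0.3, -0.1]
width: 0.0874
1.95 [0.38689559 0.05771862 0.3686652 ] [3.14134392e+00 1.07902622e-04 2.26124263e+00] [ 0.24029536  0.31620986 -0.0753658 ] 0.08735083784142182 0.060906648645007604
```

View pics/w2.png

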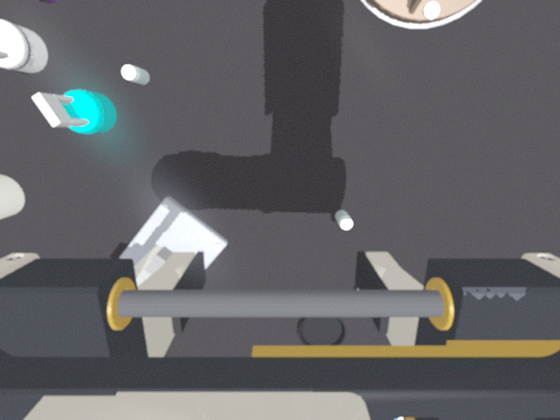

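```bash
python3 - <<'E'
from h import *
im=cv2.imread('pics/w1.png');p=np.load('pics/w1.npy')
for zc,r,c in [(.014,.047,(0,255,0)),(.004,.038,(0,0,255))]:
  for x,y in [(.451,.349)]:
    draw(im,'wrist',[(x+r*np.cos(a),y+r*np.sin(a),zc) for a in np.linspace(0,6.28,40)],c,p)
cv2.imwrite('pics/w1d.png',cv2.resize(im[190:275,190:300],None,fx=6,fy=6,interpolation=2))
E
python3 -m jog '[[[0.008,-0.05,0,0,0,-0.16,1],[0.008,-0.05,0,0,0,-0.16,1],[0.008,-0.05,-0.01,0,0,-0.16,1],[0.01,-0.05,-0.02,0,0,-0.16,1],[0.01,-0.05,-0.03,0,0,-0.16,1],[0.01,-0.05,-0.03,0,0,-0.16,1],[0.01,-0.03,-0.02,0,0,-0.16,1],[0.0,0,0,0,0,-0.06,1],[0,0,0,0,0,0,1]]]'
python3 snap.py wrist w3
```

```text
t: 3.12
eef_pos: [0.4516, -0.2689, 0.2578]
ee_rot: [-3.14, 0.0, 1.09]
force: [-0.1, 1.1, 0.0]
width: 0.0878
3.125 [ 0.4515923  -0.26892256  0.25776967] [-3.14015420e+00  3.57860089e-04  1.08966142e+00] [-0.13298725  1.05874796  0.04327373] 0.08779830629431781 0.0313376075929312
```

View pics/w1d.png

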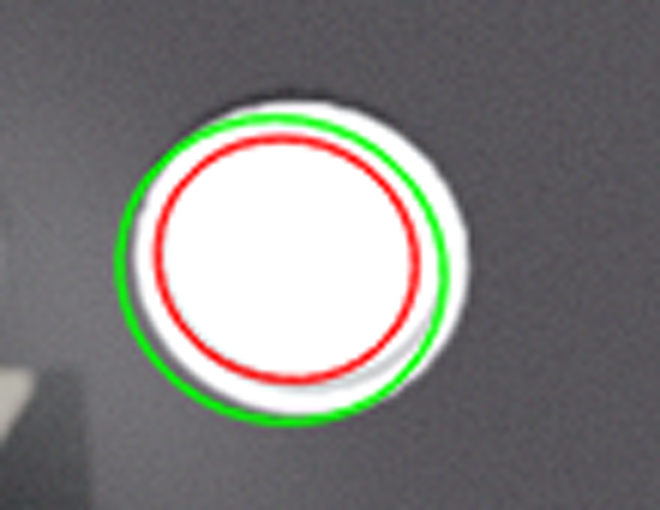

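View pics/w3.png

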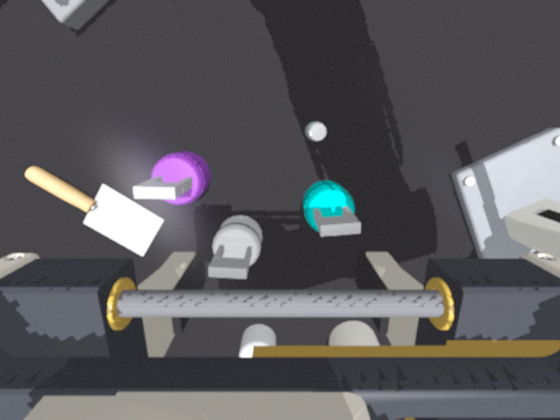

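The wrist view shows the bare carrier at about (237,245), its block top at about (231,267), the purple one at (180,178) and the turquoise at (328,207). I'll enlarge it with a model overlay.

Run:
```python
from h import *
im=cv2.imread('pics/w3.png');p=np.load('pics/w3.npy')
cv2.imwrite('pics/w3c.png',cv2.resize(im[205:285,195:275],None,fx=7,fy=7,interpolation=2))
q=plane('wrist',(240,233),.014,np.load('pics/w1.npy'));print('dish',q)
```

```text
dish [0.4440756  0.34622977 0.014     ]
```

View pics/w3c.png

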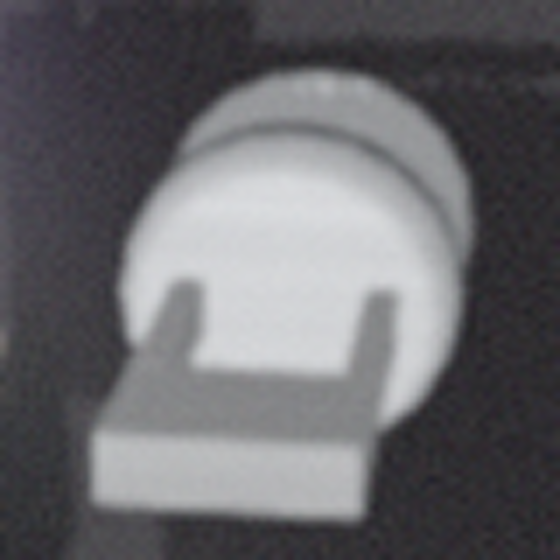

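Run:
```python
from h import *
p=np.load('pics/w3.npy')
c=[plane('wrist',(a/7+195,b/7+205),.110,p) for a,b in [(97,432),(372,442),(362,520),(92,503)]]
c=np.array(c);print(c,c.mean(0)); 
for i,j in [(0,1),(3,2),(0,3),(1,2)]:
  d=c[j]-c[i];print(np.linalg.norm(d),np.degrees(np.arctan2(d[1],d[0])))
print('tool yaw',np.degrees(p[1,2]))
# lid ellipse centre
print(plane('wrist',(292/7+195,298/7+205),.05,p))
```

```text
[[ 0.47270214 -0.36319555  0.11      ]
 [ 0.4929149  -0.32800379  0.11      ]
 [ 0.50347604 -0.3356634   0.11      ]
 [ 0.48235121 -0.36999587  0.11      ]] [ 0.48786107 -0.34921465  0.11      ]
0.04058343974977586 60.128628152862184
0.04031100419059069 58.3959457486168
0.011804614789338771 -35.174832798777715
0.013046342030447628 -35.95202047440875
tool yaw 62.43300057267527
[ 0.48593987 -0.34722496  0.05      ]
```

```bash
python3 -m jog '[[[0.018,-0.040,-0.02,0,0,-0.03,1],[0.018,-0.040,-0.02,0,0,-0.025,1],[0,0,0,0,0,0,1],[0,0,0,0,0,0,1]]]'
python3 snap.py wrist w4; python3 snap.py scene s4
```

```text
t: 3.68
eef_pos: [0.4874, -0.3488, 0.2188]
ee_rot: [3.141, -0.0, 1.035]
force: [-0.5, -0.7, 0.5]
width: 0.0877
3.675 [ 0.48737401 -0.34881054  0.21883136] [ 3.14145206e+00 -3.63313644e-05  1.03467242e+00] [-0.5067242  -0.67292738  0.46702464] 0.08770852376056865 0.025035328395703358
3.725 [ 0.48738235 -0.34866868  0.21935759] [ 3.14059688e+00 -2.34749064e-04  1.03470753e+00] [ 0.39506345  0.95908761 -0.80555922] 0.08711791735684522 0.01733814155056751
```

View pics/w4.png

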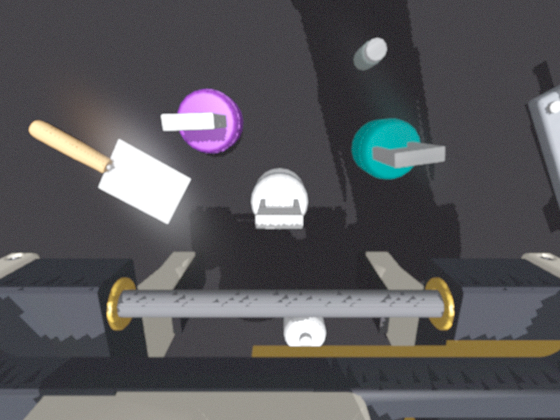

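View pics/s4.png

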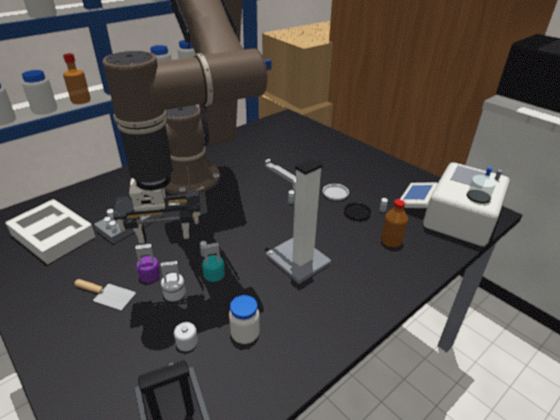

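The wrist view shows the carrier centred between the fingers, block top at about (279,221), with its edge nearly parallel to the jaws. Now I'll measure it.

Run:
```python
from h import *
p=np.load('pics/w4.npy');im=cv2.imread('pics/w4.png')
def box(c,yaw,z,hx,hy):
  u=np.array([np.cos(yaw),np.sin(yaw)]);v=np.array([-u[1],u[0]])
  return [(*(c+a*hx*u+b*hy*v),z) for a,b in [(1,1),(1,-1),(-1,-1),(-1,1)]]
draw(im,'wrist',box(np.array([.488,-.349]),np.radians(59.3-90),.110,.006,.02),(0,255,0),p)
cv2.imwrite('pics/w4c.png',cv2.resize(im[160:240,240:320],None,fx=7,fy=7,interpolation=2))
```

```text
(no output)
```

View pics/w4c.png

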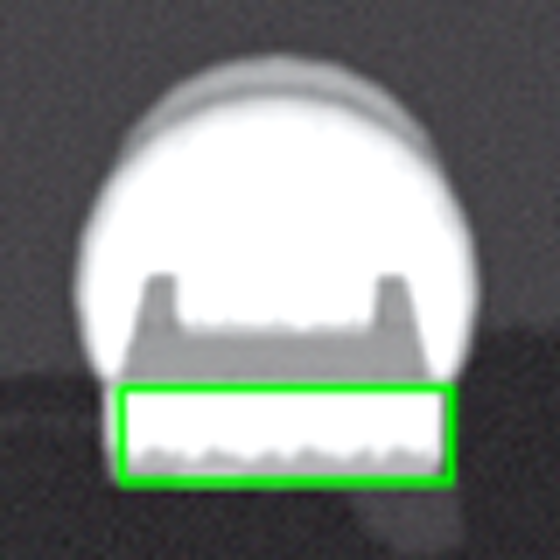

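```bash
python3 -m jog '[[[0,0,-0.03,0,0,0,1],[0,0,-0.03,0,0,0,1],[0,0,-0.03,0,0,0,1],[0,0,-0.02,0,0,0,1],[0,0,-0.006,0,0,0,1],[0,0,0,0,0,0,1]]]'
python3 - <<'E'
from station import monitor,grab_frame
import numpy as np
F=[]
for i in range(8):
    s=monitor.get_state();F.append(np.r_[s['force'],s['eef_pos']]);grab_frame('side')
print(np.mean(F,0).round(4),np.std(F,0).round(4),s['t'])
E
```

```text
t: 4.53
eef_pos: [0.4875, -0.3492, 0.1035]
ee_rot: [3.141, -0.0, 1.034]
force: [0.4, 0.2, -0.4]
width: 0.0875
[-0.0124 -0.006  -0.1303  0.4876 -0.3496  0.1036] [4.065e-01 2.254e-01 3.692e-01 2.000e-04 1.000e-04 3.000e-04] 4.875
```

```bash
python3 -m jog '[[[0,0,0,0,0,0,0.4],[0,0,0,0,0,0,0.3],[0,0,0,0,0,0,0.2],[0,0,0,0,0,0,0.2],[0,0,0,0,0,0,0.2],[0,0,0,0,0,0,0.2]]]' 30
python3 snap.py scene s5
```

```text
t: 5.68
eef_pos: [0.4871, -0.3496, 0.1025]
ee_rot: [3.142, -0.0, 1.033]
force: [-0.5, 0.2, 1.1]
width: 0.0399
5.675 [ 0.48708574 -0.34956519  0.10253417] [ 3.14153361e+00 -3.17518882e-05  1.03253648e+00] [-0.4775548   0.20500162  1.07038972] 0.039941592291196065 0.0008594164982901035
```

```bash
python3 -m jog '[[[0,0,0.01,0,0,0,0.2],[0,0,0.02,0,0,0,0.2],[0,0,0.035,0,0,0,0.2],[0,0,0.04,0,0,0,0.2],[0,0,0.04,0,0,0,0.2],[0,0.02,0.04,0,0,0.09,0.2],[0,0.04,0.035,0,0,0.09,0.2],[0,0.05,0.02,0,0,0.09,0.2],[0,0.05,0.01,0,0,0.09,0.2],[0,0.04,0.007,0,0,0.09,0.2],[0,0.02,0,0,0,0.088,0.2],[0,0,0,0,0,0,0.2],[0,0,0,0,0,0,0.2]]]' 30
python3 snap.py wrist w6; python3 snap.py side d6;python3 snap.py scene s6
```

```text
t: 7.35
eef_pos: [0.4868, -0.1298, 0.3598]
ee_rot: [3.142, 0.0, 1.569]
force: [0.2, 0.6, -2.6]
width: 0.0401
7.35 [ 0.48683359 -0.12982086  0.35976534] [3.14159128e+00 3.14481389e-05 1.56941590e+00] [ 0.23098127  0.59212511 -2.55183155] 0.04013541006079576 0.013287051766378571
7.4 [ 0.48684265 -0.130099    0.35959079] [-3.14128723e+00  9.50803273e-05  1.56896965e+00] [-0.10166639 -0.72530119 -3.03184384] 0.03971373416873064 0.008424958829948804
7.45 [ 0.48687061 -0.13022082  0.3594929 ] [-3.14118953e+00  1.24707792e-04  1.56881706e+00] [ 0.37312009 -0.61180697 -2.82423139] 0.039514257272555565 0.003959994742275989
```

View pics/w6.png

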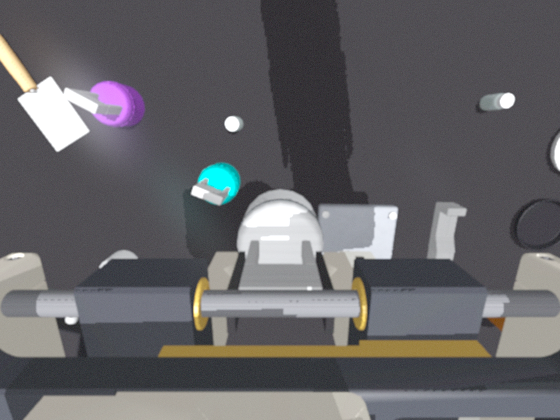

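View pics/d6.png

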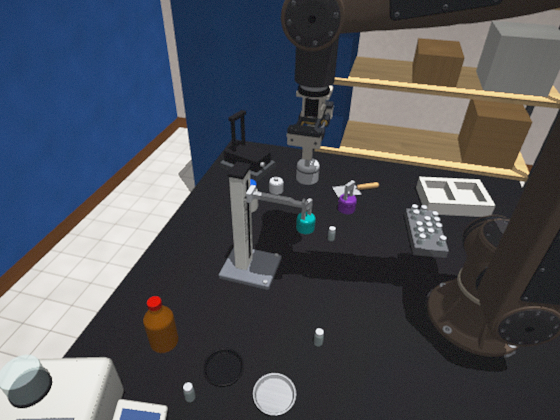

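View pics/s6.png

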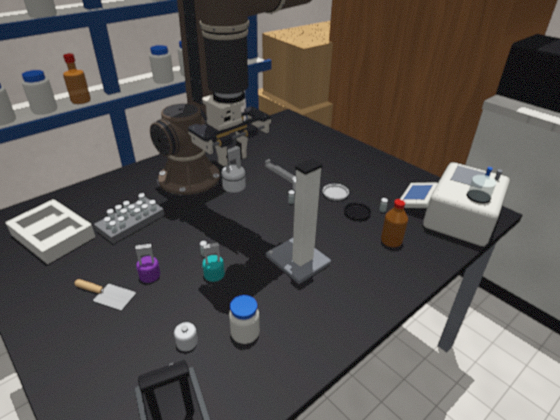

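The wrist view shows the held carrier at (280,240), the scale's base corners at (323,210) and (393,212), and the hook's free end at about (448,208). I'll enlarge the hook and the held carrier.

Run:
```python
import cv2
im=cv2.imread('pics/w6.png')
cv2.imwrite('pics/w6c.png',cv2.resize(im[195:265,310:480],None,fx=4.7,fy=4.7,interpolation=2))
cv2.imwrite('pics/w6h.png',cv2.resize(im[190:265,400:480],None,fx=8,fy=8,interpolation=2))
cv2.imwrite('pics/w6k.png',cv2.resize(im[185:295,225:335],None,fx=5,fy=5,interpolation=2))
d=cv2.imread('pics/d6.png');cv2.imwrite('pics/d6h.png',cv2.resize(d[180:225,235:320],None,fx=9,fy=9,interpolation=2))
```

```text
(no output)
```

View pics/w6c.png

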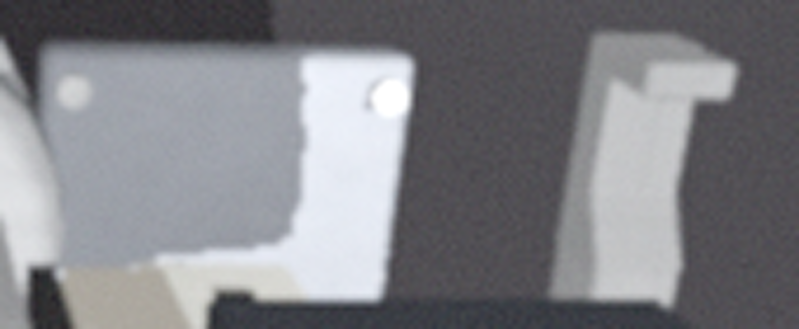

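View pics/w6h.png

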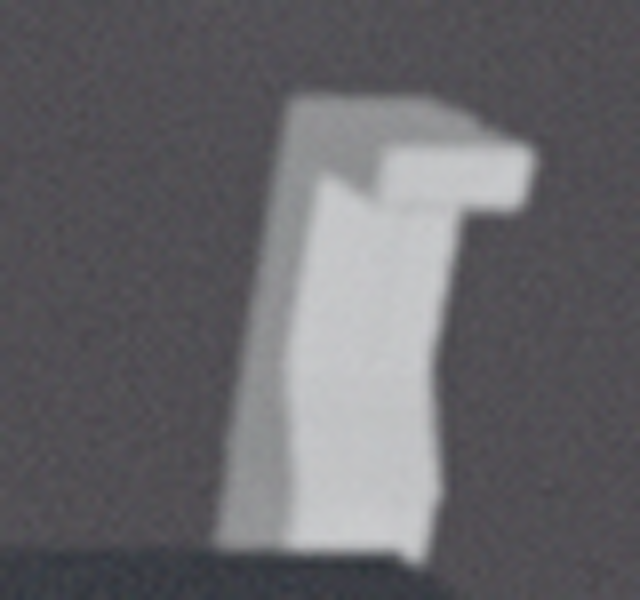

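View pics/w6k.png

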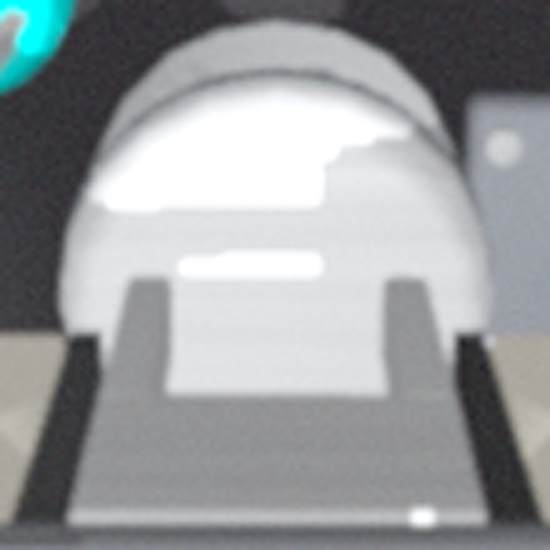

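View pics/d6h.png

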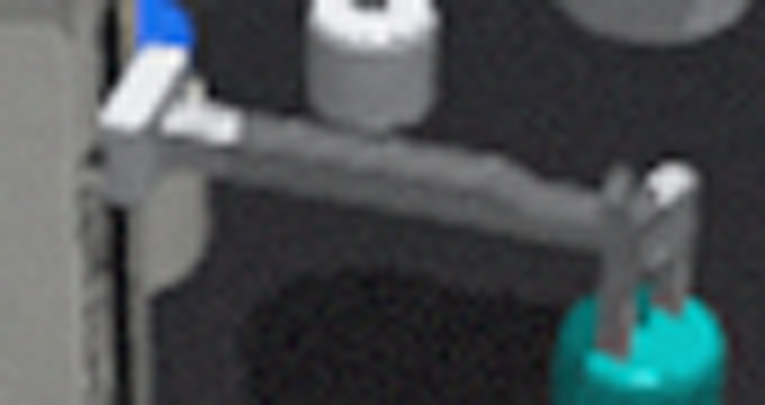

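```bash
cat > fit.py <<'E'
from h import *
from scipy.optimize import least_squares
p=np.load('pics/w6.npy')
H=lambda a,b:(a/8+400,b/8+190)
B=lambda a,b:(a/4.7+310,b/4.7+195)
# scale frame pts rel origin
obs=[((-.146,-.007,.28),H(383,147)),((-.146,.007,.28),H(538,148)),((-.140,.007,.28),H(524,212)),((-.140,-.007,.28),H(375,208)),((-.121,-.007,.27),H(290,365)),((-.121,.007,.27),H(432,375)),((-.109,.007,.276),H(440,492)),
((-.075,-.065,.018),B(38,45)),((-.075,.065,.018),B(413,55))]
def T(v,q): c,s=np.cos(v[2]),np.sin(v[2]);return (v[0]+c*q[0]-s*q[1],v[1]+s*q[0]+c*q[1],q[2]+ (v[3] if len(v)>3 else 0))
for sel,n in ((obs,3),(obs[:7],3),(obs[:7],4),(obs,4)):
  r=least_squares(lambda v:np.concatenate([proj('wrist',T(v,a),p)-b for a,b in sel]),[.61,-.003,0,0][:n],loss='soft_l1')
  print(r.x.round(4),r.fun.round(1))
  v=r.x;print(' seat',np.round(T(v,(-.13,0,.27)),4),'pred scene tip',proj('scene',T(v,(-.143,0,.28))),'side',proj('side',T(v,(-.143,0,.28))))
K=lambda a,b:(a/5+225,b/5+185)
co=[((-.006,-.014,.084),K(168,393)),((-.006,.014,.084),K(387,393)),((-.006,-.02,.110),K(68,517)),((-.006,.02,.110),K(490,517))]
# carrier pose: x,y offset of block centre from TCP in world, z, pitch about y
def C(v,q):
  R=Rn.from_euler('xyz',[v[3],0,0]).as_matrix() if 0 else np.eye(3)
  return np.array([p[0,0]+v[0]+q[0],p[0,1]+v[1]+q[1],p[0,2]+v[2]+q[2]-.097])
r=least_squares(lambda v:np.concatenate([proj('wrist',C(v,a),p)-b for a,b in co]),[0,0,-.006])
print('carrier rel TCP',r.x.round(4),r.fun.round(1))
E
python3 fit.py
```

```text
[ 0.6137 -0.0028 -0.0268] [ 0.6 -0.2  0.1  0.2  0.2 -0.1  0.  -0.  -0.6 -0.5 -0.7 -1.4 -0.5  1.1
  1.2  0.9  0.5  0.7]
 seat [0.4837 0.0007 0.27  ] pred scene tip [266.70181051 159.81649265] side [302.82146729 199.9689492 ]
[ 6.138e-01 -1.000e-04 -6.600e-03] [ 0.3  0.1 -0.1  0.1  0.1 -0.1 -0.1  0.3 -0.2 -0.2 -0.3 -1.4  0.3  1. ]
 seat [0.4838 0.0008 0.27  ] pred scene tip [266.68896968 159.84135468] side [302.79792965 199.93562869]
[ 6.141e-01  4.000e-04 -7.100e-03 -9.000e-04] [ 0.3  0.2 -0.2  0.1  0.1 -0.1 -0.1  0.3 -0.1 -0.3 -0.3 -1.5  0.2  0.9]
 seat [0.4841 0.0013 0.2691] pred scene tip [266.90227443 160.09351738] side [302.61582969 200.33623577]
[ 0.6125 -0.0043 -0.0205  0.0038] [ 0.4 -0.3  0.3 -0.   0.4 -0.1 -0.1  0.  -0.7 -0.2 -0.6 -1.1 -0.2  1.6
  0.4  1.   0.3  0.4]
 seat [ 0.4825 -0.0016  0.2738] pred scene tip [265.79074708 158.73811929] side [303.59140423 198.24844454]
carrier rel TCP [ 0.0033  0.0002 -0.0093] [-2.5  0.4  2.8  0.4  1.1 -0.3 -1.3 -0.4]
```

```bash
cat >> fit.py <<'E'
print('--')
m=np.array([0,1,0,1,1,1,1,1])
for fx in (None,-.006,-.007):
  f=lambda v:m*np.concatenate([proj('wrist',C(v if fx is None else [v[0],v[1],fx],a),p)-b for a,b in co])
  r=least_squares(f,[0,0,-.006]);print(r.x.round(4),r.fun.round(1))
E
python3 fit.py | sed -n '/--/,$p'
python3 - <<'E'
from station import monitor,grab_frame
import numpy as np
F=[]
for i in range(24):
    s=monitor.get_state();F.append(np.r_[s['force'],s['eef_pos']]);grab_frame('side')
print(np.mean(F,0).round(4),np.std(F,0).round(4),s['t'],s['ee_rot'])
E
```

```text
--
[ 0.0012  0.0003 -0.0056] [-0.   0.1  0.   0.  -0.  -0.   0.  -0.1]
[ 0.0015  0.0003 -0.006 ] [-0.   0.1  0.   0.1  0.1 -0.  -0.1 -0.2]
[ 0.002   0.0003 -0.006 ] [-0.   0.2  0.   0.2  0.4 -0.1 -0.4 -0.2]
[-0.0862  0.1776 -2.6148  0.487  -0.1297  0.3595] [5.766e-01 5.034e-01 4.050e-01 0.000e+00 3.000e-04 1.000e-04] 8.65 [-3.14154424e+00  2.33055765e-05  1.57058355e+00]
```

The fit puts the seat at (0.484, 0.001, 0.270) with the scale's yaw about -0.02. The carrier sits 1.3 mm ahead of the TCP and weighs about 2.6 N, so the hook should sink about 46 mm. Next I'll move to stand off the hook's free end.

```bash
python3 -m jog '[[[-0.012,0,0,0,0,0,0.2],[-0.024,0,0,0,0,0,0.2],[-0.024,0.01,0,0,0,-0.01,0.2],[-0.012,0.025,-0.005,0,0,-0.01,0.2],[0,0.035,-0.015,0,0,0,0.2],[0,0.035,-0.018,0,0,0,0.2],[0,0.02,-0.011,0,0,0,0.2],[0,0.006,-0.004,0,0,0,0.2],[0,0,0,0,0,0,0.2],[0,0,0,0,0,0,0.2]]]'
python3 snap.py side d7;python3 snap.py scene s7; python3 snap.py wrist w7
python3 - <<'E'
import cv2,numpy as np
d=cv2.imread('pics/d7.png');s=cv2.imread('pics/s7.png')
a=cv2.resize(d[150:260,230:370],None,fx=5,fy=5,interpolation=2);cv2.imwrite('pics/d7c.png',a)
a=cv2.resize(s[120:220,210:330],None,fx=5,fy=5,interpolation=2);cv2.imwrite('pics/s7c.png',a)
E
```

```text
t: 9.95
eef_pos: [0.4151, 0.0009, 0.307]
ee_rot: [3.141, -0.0, 1.55]
force: [0.5, 0.2, -2.8]
width: 0.0397
9.95 [0.41513125 0.00092174 0.30704852] [ 3.14091240e+00 -9.53676391e-05  1.55010627e+00] [ 0.50648686  0.20266605 -2.78532763] 0.039688867072543335 0.00446030770398818
10.0 [0.41515667 0.00088563 0.30703225] [ 3.14091729e+00 -1.41026921e-04  1.54978624e+00] [ 0.01758945 -0.50955035 -1.57737804] 0.03959959181909441 0.003892324101131168
10.05 [0.41515817 0.00091561 0.30694492] [ 3.14100553e+00 -2.00060819e-04  1.54968944e+00] [-0.73852072 -0.38029493 -2.52407748] 0.039936023225215896 0.003442997531561461
```

View pics/d7c.png

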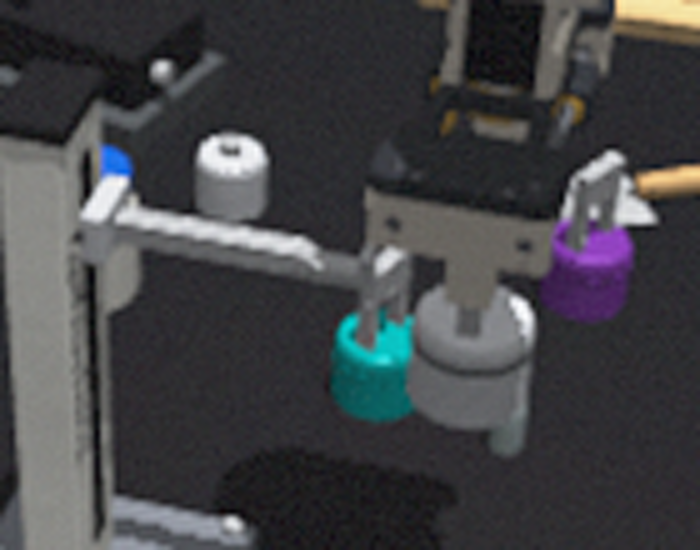

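View pics/s7c.png

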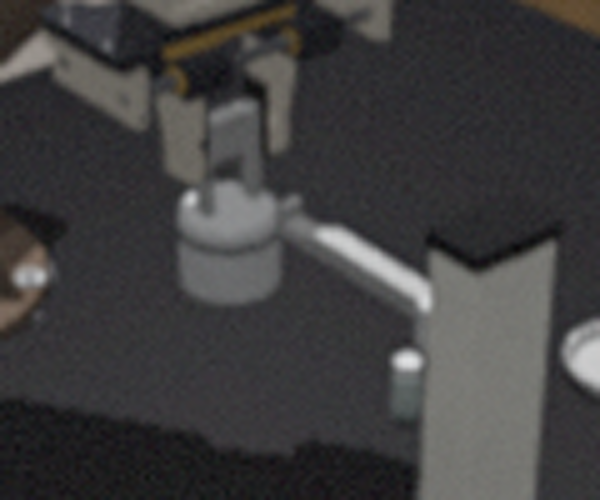

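View pics/w7.png

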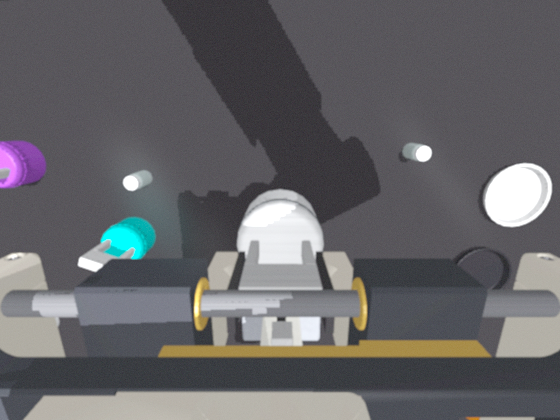

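The wrist view shows the hook tip through the gripper gap at about (281,333), centred between the fingers, and the dish at (516,195). I'll check both.

Run:
```python
from h import *
p=np.load('pics/w7.npy');im=cv2.imread('pics/w7.png')
v=(.6137,-.0022,-.022);c,s=np.cos(v[2]),np.sin(v[2])
f=lambda q:(v[0]+c*q[0]-s*q[1],v[1]+s*q[0]+c*q[1],q[2])
big=cv2.resize(im[315:350,225:335],None,fx=7,fy=7,interpolation=2)
cv2.imwrite('pics/w7n.png',big)
draw(im,'wrist',[f(q) for q in [(-.146,-.007,.28),(-.146,.007,.28),(-.14,.007,.28),(-.14,-.007,.28)]],(0,0,255),p)
cv2.imwrite('pics/w7c.png',np.vstack([big,cv2.resize(im[315:350,225:335],None,fx=7,fy=7,interpolation=2)]))
for x,y in [(.447,.349)]:
 for zc,r,cc in [(.014,.047,(0,255,0)),(.004,.038,(0,0,255))]:
  draw(im,'wrist',[(x+r*np.cos(a),y+r*np.sin(a),zc) for a in np.linspace(0,6.28,60)],cc,p)
cv2.imwrite('pics/w7d.png',cv2.resize(im[155:240,470:560],None,fx=6,fy=6,interpolation=2))
```

```text
(no output)
```

View pics/w7c.png

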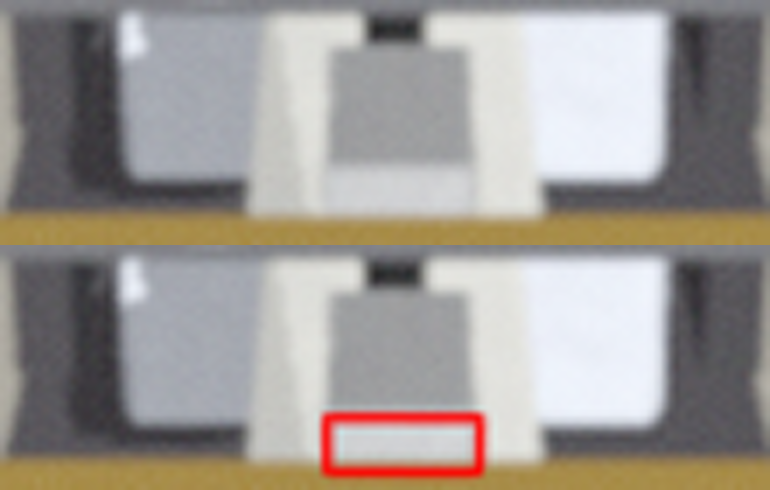

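View pics/w7d.png

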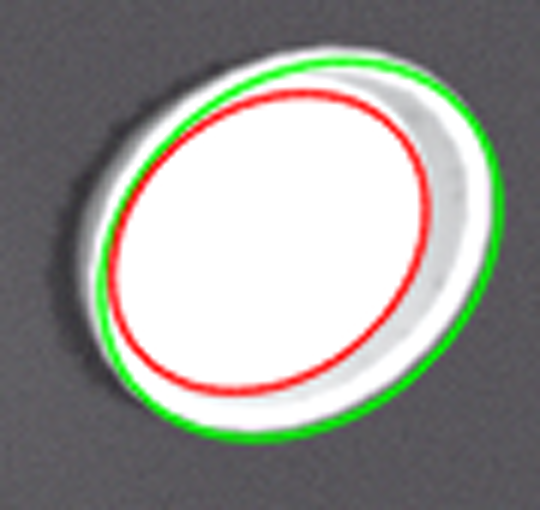

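Alignment is good. The dish refines to about (0.445, 0.347). Now I'll thread the window over the hook, with about 18 mm of lift above the seat.

```bash
python3 -m jog '[[[0.008,0,0,0,0,0,0.2],[0.012,0,0,0,0,0,0.2],[0.012,0,0,0,0,0,0.2],[0.012,0,0,0,0,0,0.2],[0.012,0,0,0,0,0,0.2],[0.008,0,0,0,0,0,0.2],[0.003,0,0,0,0,0,0.2],[0,0,0,0,0,0,0.2]]]'
python3 snap.py side d8;python3 snap.py scene s8; python3 snap.py wrist w8
python3 - <<'E'
import cv2,numpy as np
d=cv2.imread('pics/d8.png');s=cv2.imread('pics/s8.png')
a=cv2.resize(d[150:260,230:350],None,fx=5,fy=5,interpolation=2);cv2.imwrite('pics/d8c.png',a)
a=cv2.resize(s[120:220,230:340],None,fx=5,fy=5,interpolation=2);cv2.imwrite('pics/s8c.png',a)
a=cv2.imread('pics/w8.png');cv2.imwrite('pics/w8c.png',cv2.resize(a[180:350,200:360],None,fx=3.5,fy=3.5,interpolation=2))
E
```

```text
t: 11.1
eef_pos: [0.482, 0.0014, 0.3065]
ee_rot: [-3.141, 0.0, 1.55]
force: [-0.5, 1.0, -2.6]
width: 0.0393
11.1 [0.4820284  0.00142488 0.30647399] [-3.14133430e+00  4.81342657e-05  1.55046969e+00] [-0.47147898  0.97950056 -2.55587879] 0.03928846300037681 0.011817867365883632
11.15 [0.48188132 0.00143885 0.30657819] [-3.14151065e+00 -5.18417315e-05  1.55056344e+00] [ 0.19674822 -0.31326122 -2.86632936] 0.039684130613318935 0.007207282041278103
11.2 [0.48178515 0.00143493 0.3066265 ] [ 3.14156280e+00 -1.12000940e-04  1.55063474e+00] [ 0.33147818 -0.33855496 -3.44403188] 0.03986179161593543 0.003598390052314653
```

View pics/d8c.png

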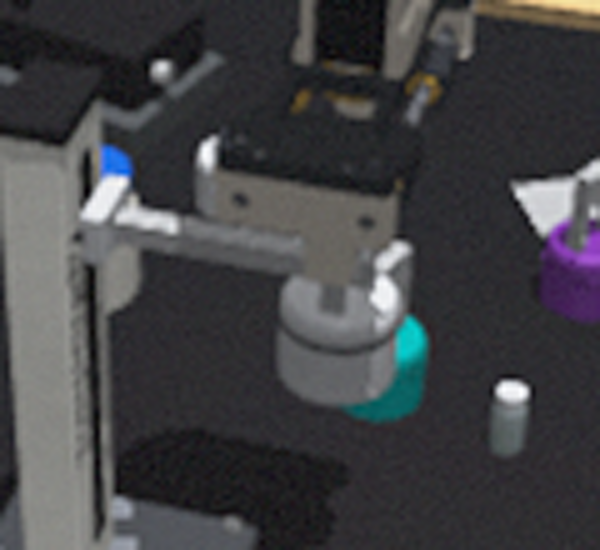

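View pics/w8c.png

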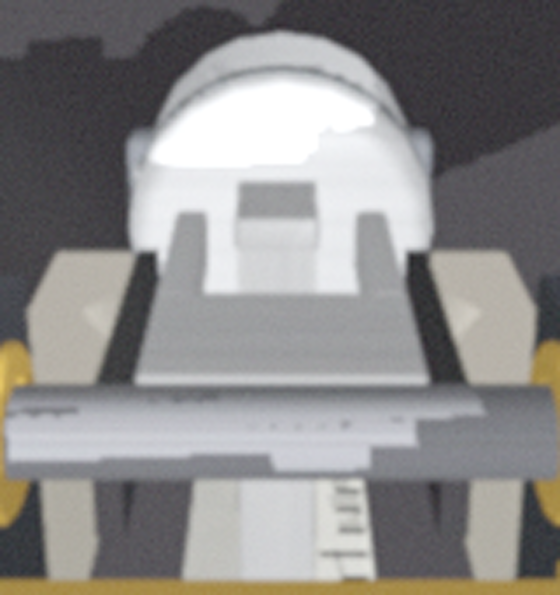

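View pics/s8c.png

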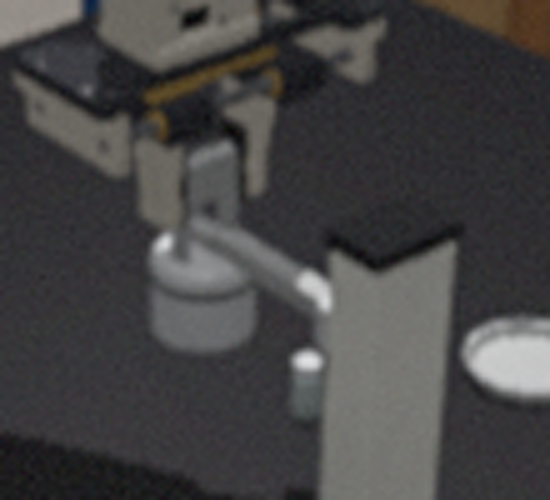

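The wrist view shows the hook tip threaded through the window, tip top at about (279,246), centred to within about 1 px. I'll compute the fore-aft position.

Run:
```python
from h import *
p=np.load('pics/w8.npy')
W=lambda a,b:(a/3.5+200,b/3.5+180)
for n,q,z in [('tip back edge',(277,246),.28),('tip front edge',(277,218),.28),('block under front',(281,293),p[0,2]-.0188),('block top front',(281,380),p[0,2]+.0072)]:
  print(n,plane('wrist',W(*q),z,p).round(4))
print(p)
```

```text
tip back edge [0.4725 0.001  0.28  ]
tip front edge [0.4675 0.0011 0.28  ]
block under front [0.4771 0.0015 0.2878]
block top front [0.4773 0.0015 0.3138]
[[ 4.81785155e-01  1.43493090e-03  3.06626496e-01]
 [ 3.14156280e+00 -1.12000940e-04  1.55063474e+00]]
```

```bash
cat > avg.py <<'E'
import sys,numpy as np
from station import monitor,grab_frame
F=[]
for i in range(int(sys.argv[1])):
    s=monitor.get_state();F.append(np.r_[s['force'],s['eef_pos']]);grab_frame('side')
print(np.mean(F,0).round(4),(np.std(F,0)/len(F)**.5).round(4),s['t'],s['ee_rot'],s['moment'])
E
python3 -m jog '[[[0,0,-0.005,0,0,0,0.2],[0,-0.0005,-0.005,0,0,0,0.2],[0,0,-0.0025,0,0,0,0.2],[0,0,-0.0025,0,0,0,0.2],[0,0,-0.0025,0,0,0,0.2],[0,0,-0.0025,0,0,0,0.2],[0,0,-0.004,0,0,0,0.2],[0,0,-0.005,0,0,0,0.2],[0,0,-0.005,0,0,0,0.2],[0,0,-0.005,0,0,0,0.2],[0,0,-0.005,0,0,0,0.2],[0,0,-0.003,0,0,0,0.2],[0,0,-0.001,0,0,0,0.2],[0,0,0,0,0,0,0.2]]]'
python3 avg.py 20; python3 snap.py wrist w9
python3 - <<'E'
import cv2
a=cv2.imread('pics/w9.png');cv2.imwrite('pics/w9c.png',cv2.resize(a[180:350,200:360],None,fx=3.5,fy=3.5,interpolation=2))
E
```

```text
t: 13.0
eef_pos: [0.4821, 0.0009, 0.2586]
ee_rot: [3.142, 0.0, 1.551]
force: [0.9, -0.4, 0.2]
width: 0.0395
[ 0.2728  0.0773 -0.4776  0.4821  0.001   0.2586] [0.1083 0.0805 0.0895 0.     0.     0.    ] 13.95 [ 3.14154572e+00 -8.81201362e-06  1.55060023e+00] [ 0.11361908 -0.42394749 -0.03191033]
14.0 [0.4820734  0.00095957 0.25858109] [ 3.14152187e+00 -4.25380389e-05  1.55057216e+00] [ 0.69173974 -0.21293941  0.1220348 ] 0.039894877841671866 0.0017519028689921673
```

View pics/w9c.png

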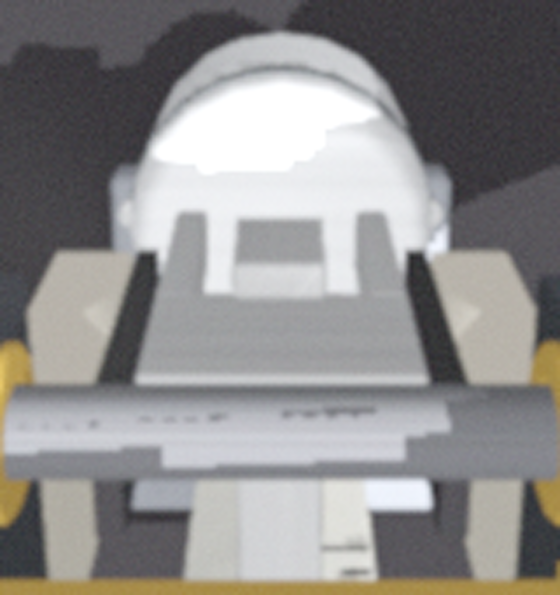

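The block is on the seat, with the tip standing in front of it in the window. About 0.5 N remains in the hand. I'll ease down further.

```bash
python3 -m jog '[[[0,0,-0.001,0,0,0,0.2],[0,0,-0.002,0,0,0,0.2],[0,0,-0.002,0,0,0,0.2],[0,0,-0.002,0,0,0,0.2],[0,0,-0.001,0,0,0,0.2],[0,0,0,0,0,0,0.2]]]'
python3 avg.py 50
```

```text
t: 14.8
eef_pos: [0.4821, 0.001, 0.2505]
ee_rot: [-3.142, 0.0, 1.551]
force: [0.8, -0.2, -0.4]
width: 0.0395
[ 0.8922  0.2535 -0.2645  0.4821  0.001   0.2506] [0.0754 0.0658 0.0607 0.     0.     0.    ] 17.25 [ 3.14155754e+00 -2.41008706e-05  1.55056312e+00] [ 0.13320387 -0.55557403 -0.01343293]
```

```bash
python3 snap.py side d10;python3 snap.py scene s10; python3 snap.py wrist w10
python3 - <<'E'
import cv2,numpy as np
from station import monitor,grab_frame
M=[]
for i in range(6):
    s=monitor.get_state();M.append(np.r_[s['force'],s['moment']]);grab_frame('side')
print(np.mean(M,0).round(2),np.std(M,0).round(2))
d=cv2.imread('pics/d10.png');s=cv2.imread('pics/s10.png')
a=cv2.resize(d[120:280,210:370],None,fx=3.7,fy=3.7,interpolation=2);cv2.imwrite('pics/d10c.png',a)
a=cv2.resize(s[60:220,200:360],None,fx=3.7,fy=3.7,interpolation=2);cv2.imwrite('pics/s10c.png',a)
a=cv2.imread('pics/w10.png');cv2.imwrite('pics/w10c.png',cv2.resize(a[180:350,200:360],None,fx=3.5,fy=3.5,interpolation=2))
E
```

```text
17.3 [0.48204905 0.00094249 0.25057812] [3.14156599e+00 1.27181403e-06 1.55054457e+00] [0.27777071 0.50347482 0.14610589] 0.039943101713718246 0.0024140730713005424
17.35 [0.48205763 0.00095401 0.25057547] [ 3.14155836e+00 -2.99760956e-05  1.55054022e+00] [0.59775607 0.58611621 0.30154592] 0.03950781487603745 0.0015367745332933334
17.4 [0.4820522  0.00095151 0.25058387] [ 3.14154102e+00 -3.59352096e-05  1.55057828e+00] [ 0.92840371  0.11043944 -0.5955219 ] 0.039943809828625984 0.0009971633098904084
[ 0.98  0.1  -0.27  0.14 -0.57 -0.  ] [0.29 0.36 0.42 0.03 0.02 0.02]
```

View pics/d10c.png

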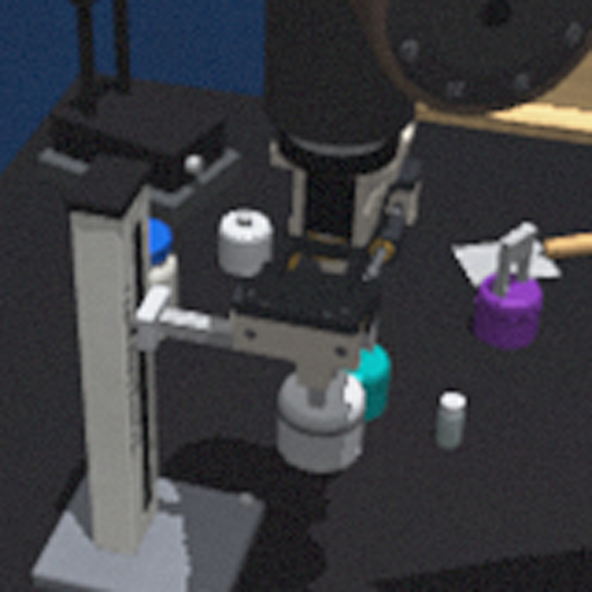

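View pics/s10c.png

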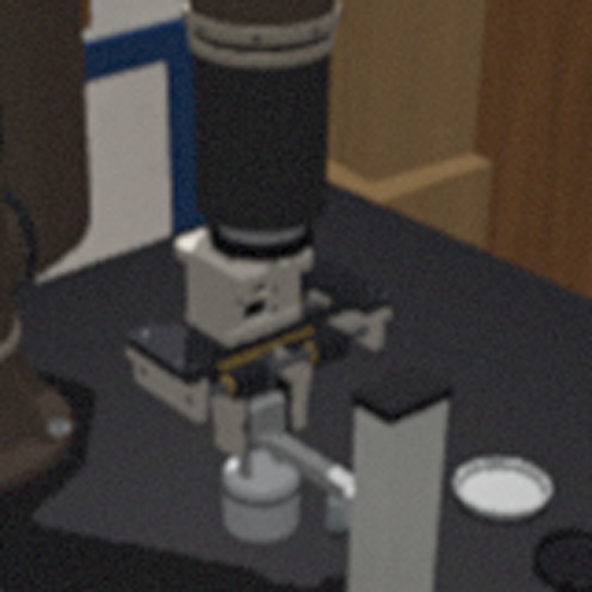

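View pics/w10c.png

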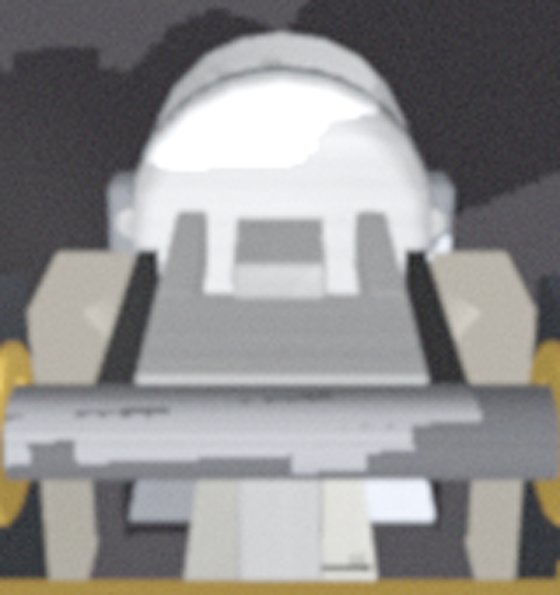

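The block hangs on the seat, and a small residual of about -0.25 N in z and a lateral +0.9 N in x remain. I'll relieve both a little.

```bash
cat > avg.py <<'E'
import sys,numpy as np
from station import monitor,grab_frame
F=[]
for i in range(int(sys.argv[1])):
    s=monitor.get_state();F.append(np.r_[s['force'],s['moment'],s['eef_pos']]);grab_frame('side')
print(np.mean(F,0).round(4),(np.std(F,0)/len(F)**.5)[:6].round(3),s['t'])
E
python3 -m jog '[[[0.0007,0,0,0,0,0,0.2],[0,0,0,0,0,0,0.2]]]'; python3 avg.py 12
python3 -m jog '[[[0,0,-0.001,0,0,0,0.2],[0,0,-0.001,0,0,0,0.2],[0,0,-0.001,0,0,0,0.2],[0,0,0,0,0,0,0.2]]]'; python3 avg.py 40
```

```text
t: 18.0
eef_pos: [0.4823, 0.0009, 0.2503]
ee_rot: [-3.14, 0.0, 1.55]
force: [-1.5, -0.0, 0.4]
width: 0.0397
[-1.3695e+00  6.2000e-03  1.3820e-01  2.9500e-02  3.1020e-01  1.4400e-02
  4.8250e-01  8.0000e-04  2.5040e-01] [0.107 0.149 0.109 0.031 0.009 0.005] 18.55
t: 19.1
eef_pos: [0.4828, 0.0009, 0.2475]
ee_rot: [3.142, 0.0, 1.551]
force: [-1.3, -1.4, 0.4]
width: 0.0395
[-7.1200e-02 -1.3557e+00 -1.0670e-01 -4.3350e-01 -9.6400e-02 -7.2000e-03
  4.8280e-01  9.0000e-04  2.4760e-01] [0.098 0.078 0.079 0.015 0.018 0.004] 21.05
```

```bash
python3 -m jog '[[[0,-0.0004,-0.001,0,0,0,0.2],[0,0,-0.001,0,0,0,0.2],[0,0,0,0,0,0,0.2]]]'; python3 avg.py 60
```

```text
t: 21.48
eef_pos: [0.4828, 0.0008, 0.2455]
ee_rot: [3.141, -0.0, 1.551]
force: [1.2, 2.4, 0.2]
width: 0.0397
[ 6.5780e-01  1.3954e+00  1.0600e-02  5.9050e-01 -3.6660e-01  7.0000e-04
  4.8280e-01  6.0000e-04  2.4560e-01] [0.085 0.063 0.06  0.012 0.02  0.005] 24.425
```

```bash
python3 -m jog '[[[0.0001,0.0002,0,0,0,0,0.2],[0,0,0,0,0,0,0.2]]]' 10; python3 avg.py 10
python3 -m jog '[[[0,0,0,0,0,0,0.2],[0,0,0,0,0,0,0.2]]]' 4; python3 avg.py 6; python3 snap.py wrist w11
```

```text
t: 24.72
eef_pos: [0.4828, 0.0005, 0.2455]
ee_rot: [-3.141, 0.0, 1.551]
force: [0.9, -1.0, 0.3]
width: 0.0399
[ 7.8750e-01 -1.2792e+00 -2.4090e-01 -4.1540e-01 -4.5120e-01 -3.2000e-03
  4.8270e-01  6.0000e-04  2.4550e-01] [0.12  0.142 0.139 0.025 0.018 0.007] 25.175
t: 25.48
eef_pos: [0.4827, 0.0007, 0.2455]
ee_rot: [-3.141, 0.0, 1.551]
force: [0.0, -2.4, 0.6]
width: 0.0402
[ 3.1200e-02 -1.4836e+00  2.8300e-02 -5.5400e-01 -2.0900e-01  9.7000e-03
  4.8270e-01  7.0000e-04  2.4550e-01] [0.222 0.222 0.165 0.01  0.022 0.012] 25.725
25.775 [0.48272533 0.00071383 0.24549747] [-3.14133746e+00  4.83573948e-05  1.55058445e+00] [-0.32268712 -2.14173359  0.45271259] 0.03968950154043159 0.0010959725520441198
```

The vertical residual is about 0, so I'll release gently.

```bash
python3 -m jog '[[[0,0,0,0,0,0,0.47],[0,0,0,0,0,0,0.5],[0,0,0,0,0,0,0.58],[0,0,0,0,0,0,0.66]]]'; for i in 1 2 3 4 5 6; do python3 snap.py wrist r$i; python3 snap.py side q$i; done
python3 - <<'E'
import cv2,numpy as np
A=np.hstack([cv2.resize(cv2.imread(f'pics/r{i}.png')[180:350,200:360],None,fx=2.4,fy=2.4) for i in (1,6)]);cv2.imwrite('pics/rc.png',A)
A=np.hstack([cv2.resize(cv2.imread(f'pics/q{i}.png')[170:260,230:330],None,fx=4,fy=4) for i in (1,6)]);cv2.imwrite('pics/qc.png',A)
a=[cv2.imread(f'pics/r{i}.png')[185:290,225:335].astype(int) for i in range(1,7)]
print([np.abs(x-a[-1]).mean().round(2) for x in a])
E
```

```text
t: 26.32
eef_pos: [0.4829, 0.0008, 0.2456]
ee_rot: [3.142, -0.0, 1.551]
force: [-0.2, 0.2, -0.1]
width: 0.0553
26.325 [0.48287867 0.00080635 0.24556804] [ 3.14153263e+00 -4.75800386e-05  1.55066661e+00] [-0.22858899  0.24824136 -0.12498693] 0.05528636876311211 0.0023210252990909174
26.375 [0.48283758 0.00077448 0.24554518] [-3.14154595e+00 -3.41675331e-05  1.55063895e+00] [-0.23760726 -0.39677806 -0.7182322 ] 0.056610311408989346 0.0014363303724411014
26.425 [0.48286513 0.00079708 0.2455526 ] [ 3.14157633e+00 -4.26289733e-05  1.55062176e+00] [-0.22125703  0.423718    0.94577021] 0.05739158335838958 0.0024576337164509006
26.475 [0.48285393 0.00078021 0.2455676 ] [ 3.14157734e+00 -4.94590281e-05  1.55055982e+00] [-0.50052409  0.57507797  0.14357744] 0.0575686856257401 0.0012651164946717714
26.525 [0.48285231 0.00076211 0.24555889] [ 3.14158756e+00 -3.18514501e-05  1.55052484e+00] [ 0.43617867  0.33880758 -0.38062008] 0.05786402914097195 0.0016787477388868334
26.575 [0.48284244 0.00075732 0.24555268] [-3.14157089e+00 -2.63647191e-05  1.55059650e+00] [ 0.81972286 -0.82243968 -0.37355058]
[... 481 characters left out ...]
0.13289349 -0.05254853  0.03087167] 0.05783767870699133 0.002131815708542593
26.775 [0.48285074 0.00075735 0.24555311] [ 3.14156981e+00 -1.70651423e-05  1.55061441e+00] [ 0.17375742 -0.43892485 -0.06622897] 0.05752958635316283 0.0017039588984214715
26.825 [0.4828727  0.00076188 0.24557244] [ 3.14154149e+00 -4.00791846e-05  1.55057051e+00] [-1.00679196 -0.29977533 -0.40469007] 0.057454981694519805 0.0019023991931637094
26.875 [0.4828468  0.00075851 0.24554275] [-3.14158704e+00 -4.90298187e-06  1.55061055e+00] [ 0.07112206 -0.13733168 -0.79013184] 0.05771105940361741 0.0019412077755408949
[np.float64(2.65), np.float64(1.92), np.float64(1.74), np.float64(1.75), np.float64(1.7), np.float64(0.0)]
```

View pics/rc.png

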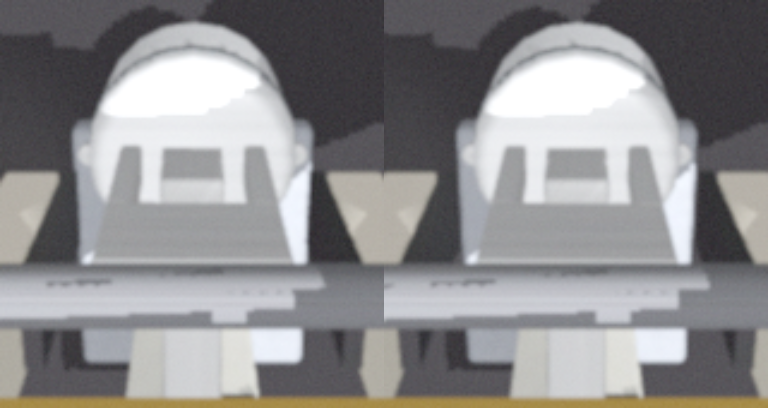

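View pics/qc.png

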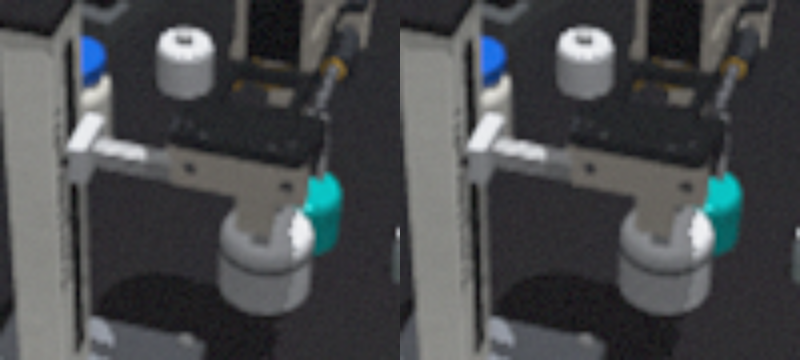

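The carrier hangs level and still in both frames, with the fingers about 9 mm clear on each side. I'll wait 2 s.

```bash
python3 -m jog '[[[0,0,0,0,0,0,0.66],[0,0,0,0,0,0,0.66],[0,0,0,0,0,0,0.66],[0,0,0,0,0,0,0.66],[0,0,0,0,0,0,0.66],[0,0,0,0,0,0,0.66],[0,0,0,0,0,0,0.66],[0,0,0,0,0,0,0.66],[0,0,0,0,0,0,0.66],[0,0,0,0,0,0,0.66],[0,0,0,0,0,0,0.66],[0,0,0,0,0,0,0.66],[0,0,0,0,0,0,0.66],[0,0,0,0,0,0,0.66],[0,0,0,0,0,0,0.66],[0,0,0,0,0,0,0.66]]]'; python3 snap.py wrist r7
python3 - <<'E'
import cv2,numpy as np
a=[cv2.imread(f'pics/r{i}.png')[185:290,225:335].astype(np.float32).mean(2) for i in (1,2,3,6,7)]
for x in a: print(cv2.phaseCorrelate(a[-1],x)[0])
E
```

```text
t: 28.92
eef_pos: [0.4829, 0.0008, 0.2456]
ee_rot: [3.142, 0.0, 1.551]
force: [0.2, -0.1, 0.4]
width: 0.0578
28.925 [0.48287072 0.00076199 0.24557284] [3.14158010e+00 1.14210647e-05 1.55061750e+00] [ 0.18401761 -0.09392482  0.40368316] 0.057797367649407884 0.0023124580422820484
(-0.05030402525427036, -0.12802303930307346)
(-0.05282344318433019, -0.06595360881421186)
(-0.0007575561284269838, -0.07285667402116758)
(-0.022627823845432715, -0.0025449431414230617)
(0.0, 0.0)
```

```bash
python3 -m jog '[[[0,0,0,0,0,0,0.55],[0,0,0,0,0,0,0.5],[0,0,0,0,0,0,0.47],[0,0,0,0,0,0,0.44],[0,0,0,0,0,0,0.4],[0,0,0,0,0,0,0.2],[0,0,0,0,0,0,0.2]]]' 12; python3 -m jog '[[[0,0,0,0,0,0,0.2],[0,0,0,0,0,0,0.2]]]' 30
python3 -m jog '[[[0,0,0.001,0,0,0,0.2],[0,0,0.002,0,0,0,0.2],[0,0,0.004,0,0,0,0.2],[0,0,0.005,0,0,0,0.2],[0,0,0.005,0,0,0,0.2],[0,0,0.005,0,0,0,0.2],[0,0,0.005,0,0,0,0.2],[0,0,0.005,0,0,0,0.2],[0,0,0.004,0,0,0,0.2],[0,0,0.003,0,0,0,0.2],[0,0,0.002,0,0,0,0.2],[0,0,0.002,0,0,0,0.2],[0,0,0.002,0,0,0,0.2],[0,0,0.002,0,0,0,0.2],[0,0,0.004,0,0,0,0.2],[0,0,0.005,0,0,0,0.2],[0,0,0.005,0,0,0,0.2],[0,0,0,0,0,0,0.2],[0,0,0,0,0,0,0.2]]]'
python3 snap.py wrist w12; python3 snap.py side d12
python3 - <<'E'
import cv2,numpy as np
a=cv2.imread('pics/w12.png');b=cv2.imread('pics/d12.png')
cv2.imwrite('pics/w12c.png',np.hstack([cv2.resize(a[180:350,200:360],(400,425)),cv2.resize(b[160:260,230:330],(400,425))]))
E
```

```text
t: 29.85
eef_pos: [0.4829, 0.0007, 0.2456]
ee_rot: [3.142, 0.0, 1.551]
force: [-0.3, -0.2, 0.1]
width: 0.0399
t: 30.1
eef_pos: [0.4828, 0.0007, 0.2456]
ee_rot: [-3.142, 0.0, 1.551]
force: [0.1, -0.4, -0.5]
width: 0.0398
t: 32.48
eef_pos: [0.4828, 0.0008, 0.3065]
ee_rot: [-3.141, -0.0, 1.551]
force: [0.0, 0.8, -2.6]
width: 0.0395
32.475 [0.48276747 0.0007838  0.30646808] [-3.14149384e+00 -9.94804040e-05  1.55059196e+00] [ 0.03474888  0.76142066 -2.5515562 ] 0.039539309071832826 0.0028810368363669284
32.525 [0.48271506 0.0007425  0.30637542] [-3.14128341e+00 -5.56715948e-06  1.55058499e+00] [ 0.6047155  -0.49206795 -1.67723868] 0.03965644712014809 0.0029980137224865874
```

View pics/w12c.png

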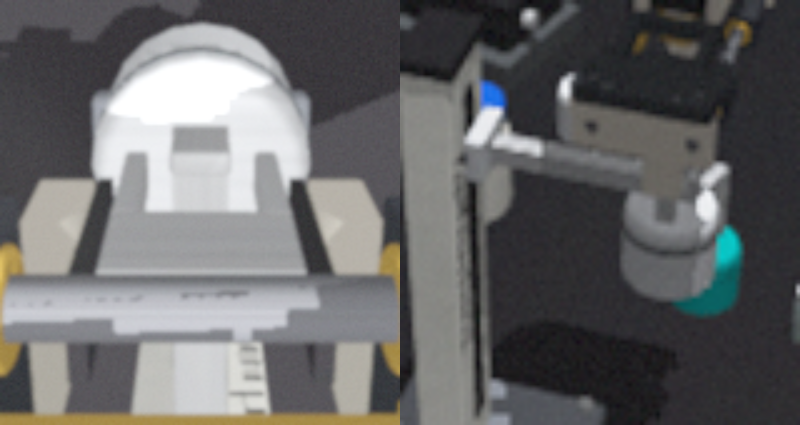

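The carrier is clear of the hook with the tip inside the window. I'll back out and carry it to the dish.

```bash
python3 -m jog '[[[-0.006,0,0,0,0,0,0.2],[-0.012,0,0,0,0,0,0.2],[-0.014,0,0,0,0,0,0.2],[-0.014,0,0,0,0,0,0.2],[-0.014,0,0,0,0,0,0.2],[-0.010,0.004,0,0,0,0,0.2],[0,0.015,0,0,0,0,0.2],[0,0.03,0,0,0,0,0.2],[0,0.04,0,0,0,0,0.2],[0,0.045,0,0,0,0,0.2],[0.005,0.045,0,0,0,0,0.2],[0.008,0.045,0,0,0,0,0.2],[0.008,0.045,-0.005,0,0,0,0.2],[0.007,0.04,-0.01,0,0,0,0.2],[0.003,0.024,-0.01,0,0,0,0.2],[0,0.012,-0.01,0,0,0,0.2],[0,0,0,0,0,0,0.2],[0,0,0,0,0,0,0.2]]]'
python3 snap.py wrist w13; python3 snap.py side d13;python3 snap.py scene s13
```

```text
t: 34.83
eef_pos: [0.4438, 0.345, 0.2721]
ee_rot: [3.141, -0.0, 1.55]
force: [0.7, -0.5, -2.6]
width: 0.0398
34.825 [0.44384567 0.34495352 0.27206178] [ 3.14126624e+00 -1.32183798e-04  1.55021862e+00] [ 0.7071411  -0.47050091 -2.64290999] 0.03979450339285757 0.011873049803706875
34.875 [0.44395767 0.34500002 0.2723531 ] [ 3.14093087e+00 -7.86980778e-04  1.54996922e+00] [ 0.40461774  0.92046719 -1.60541755] 0.03965977295266381 0.005682346101443872
34.925 [0.44401726 0.34502183 0.27248497] [ 3.14079058e+00 -1.04621337e-03  1.54990528e+00] [-0.03171979  0.02359287 -1.68905861] 0.03957361152102359 0.004251074769806885
```

View pics/w13.png

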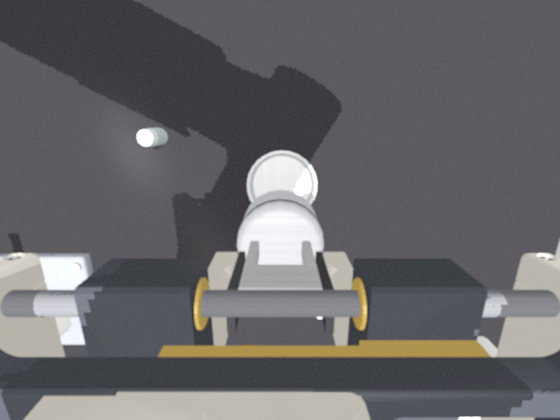

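View pics/d13.png

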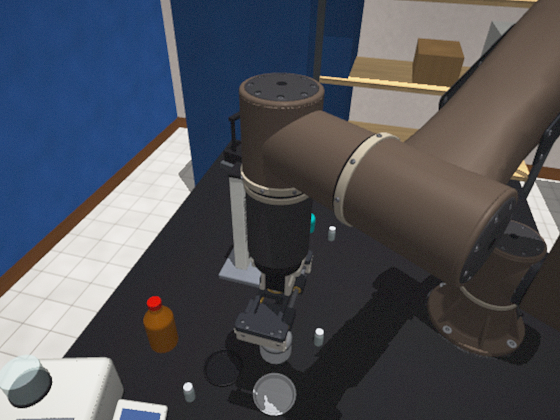

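View pics/s13.png

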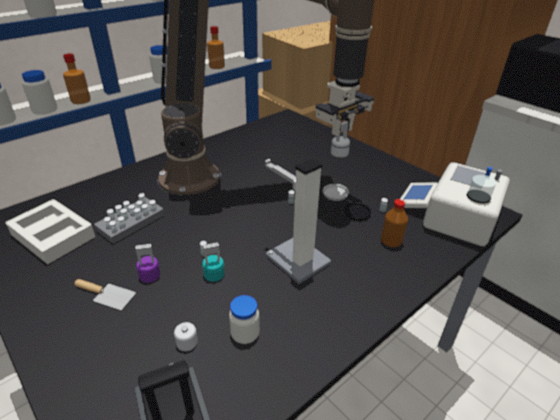

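The wrist view shows the dish rim below the canister, columns 247 to 318 and top at row 151. I'll overlay the model.

Run:
```python
from h import *
p=np.load('pics/w13.npy');im=cv2.imread('pics/w13.png')
x,y=.445,.347
for zc,r,cc in [(.014,.047,(0,255,0)),(.004,.038,(0,0,255))]:
  draw(im,'wrist',[(x+r*np.cos(a),y+r*np.sin(a),zc) for a in np.linspace(0,6.28,60)],cc,p)
cv2.imwrite('pics/w13c.png',cv2.resize(im[140:260,225:340],None,fx=5,fy=5,interpolation=2))
```

```text
(no output)
```

View pics/w13c.png

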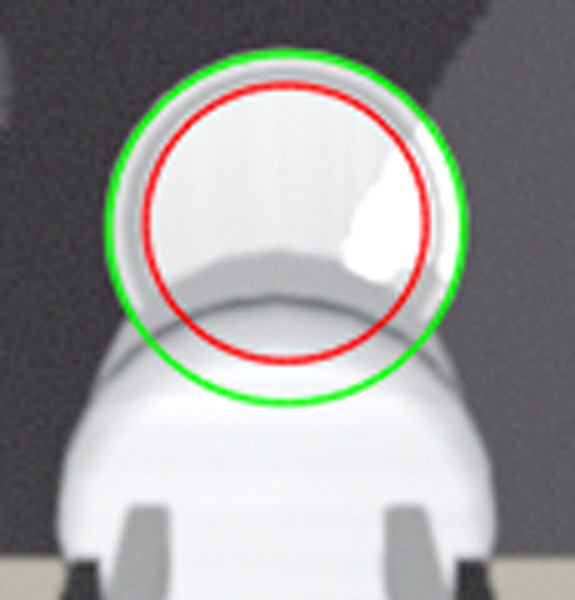

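The overlay fits. I'll lower into the dish, slowly near the floor.

```bash
python3 -m jog '[[[0,0.0007,-0.015,0,0,0,0.2],[-0.0003,0.001,-0.025,0,0,0,0.2],[0,0,-0.03,0,0,0,0.2],[0,0,-0.03,0,0,0,0.2],[0,0,-0.025,0,0,0,0.2],[0,0,-0.015,0,0,0,0.2],[0,0,-0.01,0,0,0,0.2],[0,0,-0.006,0,0,0,0.2],[0,0,0,0,0,0,0.2],[0,0,0,0,0,0,0.2]]]'
python3 snap.py wrist w14; python3 avg.py 5;python3 snap.py side d14
python3 - <<'E'
import cv2,numpy as np
a=cv2.imread('pics/w14.png');b=cv2.imread('pics/d14.png')
cv2.imwrite('pics/w14c.png',np.hstack([cv2.resize(a[150:310,200:360],(400,400)),cv2.resize(b[300:420,215:335],(400,400))]))
E
```

```text
t: 36.22
eef_pos: [0.4438, 0.3478, 0.1163]
ee_rot: [3.141, -0.001, 1.551]
force: [0.2, -0.0, -2.8]
width: 0.0395
36.225 [0.44382866 0.34782816 0.11625809] [ 3.14082593e+00 -9.82875507e-04  1.55068643e+00] [ 0.23173727 -0.00660766 -2.84671414] 0.03949310066726118 0.002747398057494999
[ 0.2326 -0.3238 -2.4689  0.0418 -0.1528  0.0124  0.4437  0.3477  0.1161] [0.164 0.158 0.244 0.013 0.019 0.008] 36.475
36.525 [0.44361064 0.34754652 0.11583308] [ 3.14132776e+00 -4.22337049e-04  1.55058935e+00] [ 0.24627245 -0.59615913 -2.66328495] 0.040078244775462 0.001713145509399193
```

View pics/w14c.png

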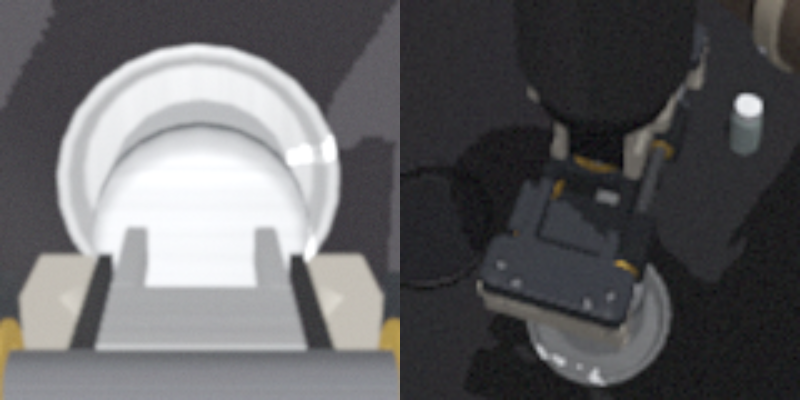

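```bash
python3 -m jog '[[[0,0,-0.003,0,0,0,0.2],[0,0,-0.002,0,0,0,0.2],[0,0,-0.001,0,0,0,0.2],[0,0,-0.001,0,0,0,0.2],[0,0,0,0,0,0,0.2]]]'; python3 avg.py 6
python3 -m jog '[[[0,0,-0.0005,0,0,0,0.2],[0,0,-0.0005,0,0,0,0.2],[0,0,0,0,0,0,0.2]]]'; python3 avg.py 6
```

```text
t: 37.2
eef_pos: [0.4435, 0.3474, 0.1085]
ee_rot: [-3.142, 0.0, 1.551]
force: [0.0, 0.3, -2.9]
width: 0.0397
[-0.1323  0.0042 -2.2372  0.0359 -0.1781 -0.0105  0.4436  0.3475  0.1086] [0.13  0.194 0.193 0.012 0.005 0.009] 37.45
t: 37.88
eef_pos: [0.4435, 0.3474, 0.1075]
ee_rot: [-3.142, 0.0, 1.551]
force: [-0.6, -0.3, -2.8]
width: 0.0397
[-0.0344  0.1886 -2.2018  0.0565 -0.164   0.0139  0.4435  0.3475  0.1076] [0.174 0.197 0.147 0.012 0.009 0.015] 38.125
```

```bash
python3 -m jog '[[[0,0,-0.0005,0,0,0,0.2],[0,0,-0.0005,0,0,0,0.2],[0,0,0,0,0,0,0.2]]]'; python3 avg.py 5
python3 -m jog '[[[0,0,-0.0005,0,0,0,0.2],[0,0,0,0,0,0,0.2]]]'; python3 avg.py 5
```

```text
t: 38.55
eef_pos: [0.4436, 0.3474, 0.1065]
ee_rot: [-3.142, 0.0, 1.551]
force: [-0.8, 0.0, -2.4]
width: 0.04
[-4.0000e-04  1.8340e-01 -2.3028e+00  3.6400e-02 -1.7080e-01 -1.0100e-02
  4.4350e-01  3.4740e-01  1.0650e-01] [0.299 0.18  0.058 0.016 0.015 0.011] 38.75
t: 39.05
eef_pos: [0.4435, 0.3474, 0.106]
ee_rot: [-3.142, 0.0, 1.551]
force: [-0.1, 0.5, -1.8]
width: 0.0398
[ 2.4440e-01  1.9380e-01 -2.2236e+00  4.8300e-02 -1.7520e-01 -2.1000e-03
  4.4350e-01  3.4740e-01  1.0600e-01] [0.242 0.146 0.207 0.007 0.007 0.016] 39.25
```

```bash
for k in 1 2 3; do python3 -m jog '[[[0,0,-0.0005,0,0,0,0.2],[0,0,0,0,0,0,0.2]]]'>/dev/null; python3 avg.py 4; done
```

```text
[-0.1333  0.1874 -2.647   0.0489 -0.1451 -0.0116  0.4435  0.3475  0.1055] [0.317 0.104 0.209 0.015 0.019 0.015] 39.7
[-0.4971 -0.4346  1.5247 -0.2044  0.1667 -0.0162  0.4436  0.3475  0.1053] [0.205 0.166 0.225 0.015 0.017 0.007] 40.15
[-2.6644 -1.4574  7.0766 -0.6752  0.8552 -0.0085  0.4437  0.3475  0.1053] [0.348 0.32  0.203 0.011 0.009 0.009] 40.6
```

Contact at TCP z of about 0.1053. I'll back off 0.5 mm to unload, open, and retreat straight up.

```bash
python3 -m jog '[[[0,0,0.0005,0,0,0,0.2],[0,0,0,0,0,0,0.2]]]'; python3 avg.py 4
python3 -m jog '[[[0,0,0,0,0,0,0.2],[0,0,0,0,0,0,0.48],[0,0,0,0,0,0,0.6],[0,0,0,0,0,0,0.8],[0,0,0,0,0,0,1],[0,0,0,0,0,0,1],[0,0,0,0,0,0,1]]]' 10
python3 -m jog '[[[0,0,0.005,0,0,0,1],[0,0,0.015,0,0,0,1],[0,0,0.03,0,0,0,1],[0,0,0.04,0,0,0,1],[0,0,0.04,0,0,0,1],[0,0,0.02,0,0,0,1],[0,0,0,0,0,0,1],[0,0,0,0,0,0,1]]]'
python3 snap.py wrist w15; python3 snap.py scene s15;python3 snap.py side d15
python3 - <<'E'
import cv2,numpy as np
a=cv2.imread('pics/w15.png');b=cv2.imread('pics/s15.png')
cv2.imwrite('pics/w15c.png',np.hstack([cv2.resize(a[120:280,200:360],(400,400)),cv2.resize(b[90:250,260:420],(400,400))]))
E
```

```text
t: 40.9
eef_pos: [0.4436, 0.3475, 0.1053]
ee_rot: [3.141, -0.0, 1.551]
force: [-1.3, -1.4, 4.0]
width: 0.0395
[-1.5197 -1.641   4.9223 -0.5198  0.5074  0.0188  0.4436  0.3475  0.1053] [0.252 0.071 0.303 0.029 0.017 0.011] 41.05
t: 41.98
eef_pos: [0.4435, 0.3475, 0.1051]
ee_rot: [-3.142, -0.0, 1.551]
force: [0.1, -0.3, 0.2]
width: 0.0853
t: 42.98
eef_pos: [0.4432, 0.3472, 0.2549]
ee_rot: [-3.141, -0.0, 1.55]
force: [-0.6, -0.7, -0.6]
width: 0.0879
42.975 [0.44322552 0.3471559  0.25493343] [-3.14119199e+00 -4.49737975e-05  1.55041250e+00] [-0.55700365 -0.71225701 -0.63247169] 0.08790236505430384 0.014951022736328382
43.025 [0.44316724 0.34706317 0.25446087] [-3.14077189e+00  7.80327207e-04  1.55047929e+00] [-0.48990829 -0.22302279  0.14245672] 0.08765866891526662 0.010572465339960277
43.075 [0.4432089  0.34706813 0.25424961] [-3.14064368e+00  1.15526965e-03  1.55047166e+00] [-0.32228787 -0.24744462  0.82847059] 0.08742362775995115 0.005305651295339285
```

View pics/w15c.png

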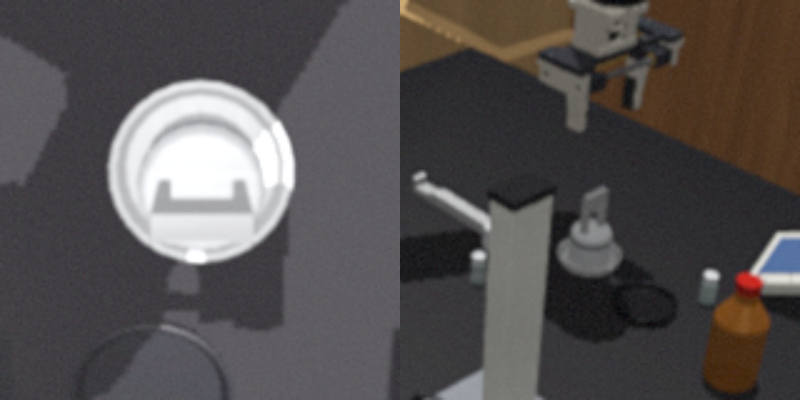

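View pics/s15.png

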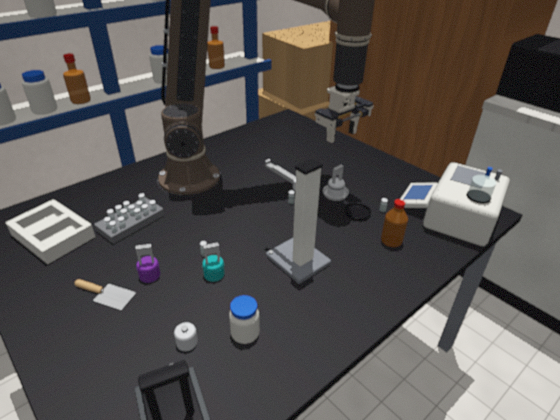

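The wrist view shows the carrier upright inside the dish rim, with canister and rim nearly concentric. The hook is back at the top and the bystanders are where they were. I'll run a quick flatness check, then hand in.

Run:
```python
from h import *
p=np.load('pics/w15.npy');im=cv2.imread('pics/w15.png')
x,y=.4448,.3475;yw=1.5505-np.pi/2
def R(a,b,z):return (x+np.cos(yw)*a-np.sin(yw)*b,y+np.sin(yw)*a+np.cos(yw)*b,z)
draw(im,'wrist',[R(a,b,.114) for a,b in [(.006,.02),(.006,-.02),(-.006,-.02),(-.006,.02)]],(0,0,255),p)
draw(im,'wrist',[R(.03*np.cos(t),.03*np.sin(t),.054) for t in np.linspace(0,6.28,50)],(255,0,0),p)
draw(im,'wrist',[(.445+.047*np.cos(t),.347+.047*np.sin(t),.014) for t in np.linspace(0,6.28,50)],(0,255,0),p)
cv2.imwrite('pics/w15d.png',cv2.resize(im[140:240,230:330],None,fx=6,fy=6,interpolation=2))
```

```text
(no output)
```

View pics/w15d.png

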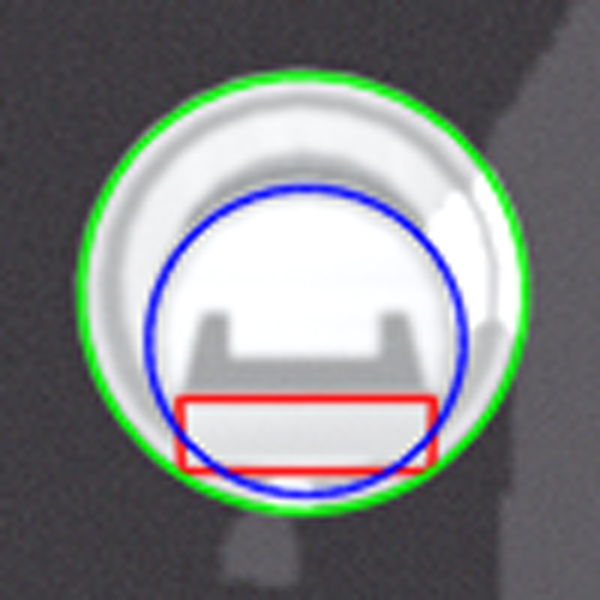

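The overlay of an upright carrier standing on the dish floor matches within about a pixel, so I'm handing in.

```bash
python3 -c "
from station import job_done,monitor
print(monitor.get_state()['t']);print(job_done())"
```

```text
43.125
the job is handed in; nothing more can be done
None
```

The carrier was weighed on the hook, taken off again, and set down upright in the steel dish. I handed the job in at 43.1 s of the 72 s allowed. The hand-in gives no verdict, so these are my own checks:

- **Weighing:** I threaded the bare-metal carrier's window over the hook and eased it down about 43 mm in slow steps. At the last long average before letting go, the vertical force left in the hand was 0.01 ± 0.06 N. It weighs about 2.6 N (roughly 0.27 kg). After release it hung free for about 2.6 s, and its image moved only about 0.1 pixel.
- **Taking off:** I lifted it at no more than about 0.04 m/s while it was on the hook. Pictures afterwards show the hook back at the top.
- **Placing:** The final picture matches a model of the carrier standing upright on the dish floor to within about a pixel. The other things on the bench look unmoved in the last scene picture.

**What disagreed or was not clean:**
- **Sideways forces:** While I was easing it on, friction on the hook caused sideways forces of about 1–1.5 N. I could not remove them fully, and they went when the fingers opened.
- **Weight estimates:** The weight from the free lift implied about 0.15 N more still to lower than the direct force readings did. I went by the direct readings.
- **Dish contact:** The last step down pressed the carrier into the dish with about 7 N, and about 5 N still remained when I let go.

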